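# Take one finished filter off a running vacuum filtration manifold

## Robot

A 6-joint arm with a two-finger parallel gripper is mounted at the origin on a cart in front of the work surface, level with it; the furniture and walls round the work are solid. World frame = base frame: x ahead of the robot, y to its left, z up, the work surface at z = 0. Lengths are in m, angles in rad, forces in N, time in s.
With the tool pointing down it reaches from about 0.225 to 0.875 m from the base axis. Payload 3.4 kg.
Tool frame: the origin (TCP) lies at the very end of the fingers, on their centre line; the grasp point (between the pads) lies 19 mm behind it (manip.hold_point_z is the distance from the TCP to the grasp point, in m); z points along the fingers, x is the direction in which the jaws open and shut, and the axes are right-handed (so a half turn about z gives the same grasp; the last joint's range is limited). The gripper opens to 85 mm and grips with 20 to 120 N. Pads are 22 mm wide; open, the fingers measure 114 mm over their backs; the gripper's body (76 mm by 85 mm) begins 54 mm behind the grasp point. The pads swing forward as they close: fully open they stand 13 mm farther back than shut.
Start: joints at [1.137, 0.276, 1.505, -0, 1.361, -0.121], TCP at [0.177, 0.547, 0.231] pointing down, gripper open.
Joint ranges: [-2.89, 2.89], [-0.75, 2.08], [0.22, 2.7], [-1.18, 4.32], [0.11, 2.71], [-2.7, 2.7]. Speed limits (rad/s): [2.57, 2.57, 3.14, 3.14, 3.14, 3.14].

## Interface

Orientations are given as a unit quaternion [w, x, y, z].
In Python, from rig import telemetry, cams, manip, finder gives the robot as it stands. The module is installed in compiled form; this text tells all that it offers.
- The arm moves only by the tool carry_out, never from a script. Its argument "rows" is a list that holds one entry, the list of rows, each a list of 5 numbers: the gripper's target within -1 to 1 (fully open at 1, half-way at 0, shut at -1), then the shift along the world's x, y, z in cm, then the turn about the world's z in rad. A call has 1 to 12 rows; each row shifts and turns the commanded pose from where the row before left it; what a row does not reach is not made up. A row lasts 1/10 s, in which the tool goes at most 50 mm and 8.59 degrees, less where a joint would pass 70% of its speed; a pose out of reach is approached as far as the arm can. A call with a gripper value outside its range is refused whole. The fingers move at their own pace and stop on an object; "force" is the grip in N (left out, the last holds). Time passes only in rows, so rows that do not move let the fingers close. It gives the time, the measured TCP pose, the force and the opening at its end, in the units of the state.
- telemetry.get_state(): the state, without advancing time (a new reading comes with each control period).
- cams.get_image(name): name is "scene" or "top" or "wrist"; returns a dict with "image" (384x512x3 uint8, red, green, blue), "camera_matrix" (3x3 intrinsics, pixels), "eye" and "attitude" of the camera in the world. Camera axes: x right, y down, z forward; pixel columns grow to the right and rows downward; lengths in m; the calibration is good to about 2 mm. A picture is of the moment at which its call begins. There is no depth.
- manip.sign_off(): hands the job in, once; it reports no verdict.
Trained networks look in a picture, given as the dict that the camera call returned (one of the last four; its "shot" number tells which), for a name from the list of things; names that differ only in an ending like _2 or _b are one class to them, and where a whole thing is asked for, a point or a joint stands for the part that bears it (a point fixed in the world has none). Each returns a list of dicts, best first, with "confidence" (0 to 1); they miss things now and then, are a little off and sometimes report something else, mostly with a low value. They report only what shows in the picture. A call takes as long as a camera call. They do not tell look-alikes from the thing itself.
- finder.boxes_of(picture, thing): "xy" ([column, row] in pixels, amid what is visible of it).
The state is a dict: "clock": time; "qpos": joint angles; "qd": joint speeds; "effort": joint torques, N m; "position": TCP position; "ee_rot": TCP orientation; "contact_force": force on the tool from outside, world axes, zero at the start; "moment": the same for the moment, N m; "width": finger opening in m.
Only numpy, scipy, OpenCV 4.12 (cv2) and the standard library are available. Lean on these libraries where they do the work, as an engineer would, in place of code of your own. Each camera call takes 0.05 s, during which the arm holds its last target.

## Task

The sample in the blue-lidded filter funnel has run through: close the valve right in front of it fully (clockwise, up to its stop, so that the handle lies across the panel), and only then lift that funnel off and stand it upright on the floor of the lime green tray, setting it down rather than dropping it. The other three filtrations are still running, so do not touch their black valve handles, leave their funnels in their seats, keep the blue-lidded funnel upright throughout, and do not knock over or shove aside the wipes box, bottle and vial beside them.

Things in the scene. Friction and masses are not known exactly. Their poses are not given: they have to be found in the camera images.
- valve_blue (a joint): quarter-turn valve of the blue-lidded funnel's station (rad), 0 = open (white-lined pointer end up the slope, away from the robot), 1.571 = closed (bar across the slope, pointer end to the right seen from the robot); grows clockwise, looking straight at the panel; end stops at both; stays where it is left (friction about 0.08 N m). Starts between 0 and 0.35.
- valve_blue_grip (a point): on that valve's turning axis, in the middle of its black bar handle, 18.5 mm out from the sloping panel. Frame turns with the handle: z = turning axis, square out of the panel (towards the robot and up, leaning 25 degrees from vertical); x = along the bar to its pointer end. Bar 36 mm long (x), 9.5 mm thick (y), 19 mm deep (z: 9 to 28 mm out from the panel); below it a 33 mm flange 4 mm thick.
- station_blue: fixed aluminium block under the blue-lidded funnel, 54.5 mm wide (y), 123 mm deep; four alike in a row, 56 mm apart, in changing order. Origin: under it, 8 mm above the worktop; x = back, y = left, z = up. Its panel slopes 25 degrees, from 20 mm high at x = -75 to the deck, 47 mm high, at x = -18 mm; the valve's axis meets it at x = -46.5, z = 33 mm; the seat is at x = 9.5, z = 49.6 mm.
- seat_blue (a point): centre of the blue station's seat, the level on which its funnel stands; a steel ring of 48 mm inside and 54 mm outside diameter stands 5 mm above this level. Behind it a fixed shelf hangs over the worktop, its front edge at about x = 0.61 m, from 0.54 to 0.63 m above the worktop: lift the funnel only 50 mm or so, then draw it out towards the robot
- funnel_blue: white filter funnel with a blue lid (one piece), loose, about 90 g, 72 mm tall, stands 56 mm from the next. Origin: centre of its underside; z up its axis. Foot 44 mm in diameter up to 8 mm, waist 34 mm, cup 44 mm from 22 to 56 mm, lid 47 mm from 56 to 68 mm, small vent on top. Only 9 mm free beside it along the row: grasp it across the row (one finger in front, one behind).
- lime_tray: lime green open tray, fixed, left or right of the manifold, 116 mm (x) by 150 mm (y), walls 4 mm and 3 mm thick, 43 mm high, empty. Origin: centre of its underside; its floor lies 3 mm above the origin
- valve_yellow: black valve handle of the yellow-lidded funnel's station, turned by 0 to 0.9 rad, so its ends may come within 40 mm of the next valve's axis: fingers going to that one should be opened only about 30 mm. Origin: on the panel, on the turning axis; axes as for valve_blue_grip. Not to be touched
- valve_orange: black valve handle of the orange-lidded funnel's station, origin and axes alike. Not to be touched
- valve_green: black valve handle of the green-lidded funnel's station, origin and axes alike. Not to be touched
- valve_yellow_pointer (a point): pointer end of the yellow station's valve handle, 18 mm off its axis
- valve_orange_pointer (a point): pointer end of the orange station's valve handle, 18 mm off its axis
- valve_green_pointer (a point): pointer end of the green station's valve handle, 18 mm off its axis
- funnel_yellow: funnel with a yellow lid, else like the blue one, on its seat; loose
- funnel_orange: funnel with an orange lid, else alike, on its seat; loose
- funnel_green: funnel with a green lid, else alike, on its seat; loose
- wipes_box: white box of wipes with one wipe standing out of it, loose, 60 x 115 mm and 70 mm high (120 mm with the wipe), on the side of the manifold where the tray is not. Origin: centre of its underside
- amber_bottle: amber bottle with a light blue cap, loose, 60 mm diameter, 121 mm tall, left of the manifold. Origin: centre of its underside
- sample_vial: small sample vial with a white cap, loose, 25 mm diameter, 61 mm tall, right of the manifold. Origin: centre of its underside
- manifold_base: dark steel foot plate (155 mm deep, 240 mm wide, 8 mm thick) with the steel vacuum pipe along the back, a hose barb at its left end and a round gauge 48 mm across (top 128 mm above the worktop) on the pipe beyond the right-hand station. Origin: centre of its underside, on the worktop; x = to the back
Not all that is in view belongs to the job. Leave any pink or red look-alike of the funnel_blue alone.

How it is judged:
On the way, in this order (a step that is already met when the one before it is completed fails the run):
1. the blue station's valve is closed fully, while its funnel still stands on its seat (value of joint valve_blue above 1.45 rad and distance between funnel_blue and seat_blue below 0.012 m), for 0.2 s.
2. the blue-lidded funnel is lifted off, held upright in the fingers, the valve staying closed (value of joint valve_blue above 1.45 rad and z of funnel_blue in the frame of station_blue above 0.075 m and contact force between the fingers and funnel_blue above 0.5 N), for 0.1 s.
3. the funnel is lowered in the fingers to within 12 mm of the tray's floor, inside the tray (z of funnel_blue in the frame of lime_tray below 0.015 m and x of funnel_blue in the frame of lime_tray between -0.05 and 0.05 m and y of funnel_blue in the frame of lime_tray between -0.07 and 0.07 m and contact force between the fingers and funnel_blue above 0.5 N), for 0.03 s.
At the end, for the whole second after the job is handed in: Blue station's valve within 7 degrees of its closed stop; blue-lidded funnel upright (within 6 degrees), at rest and released on the lime tray's floor; the other three funnels within 8 mm and the pointer ends of the other three handles within 3 mm of where they were (value of joint valve_blue above 1.45 rad and z of funnel_blue in the frame of lime_tray between 0 and 0.007 m and x of funnel_blue in the frame of lime_tray between -0.04 and 0.04 m and y of funnel_blue in the frame of lime_tray between -0.06 and 0.06 m and angle between funnel_blue's own z axis and vertical below 0.1 rad and linear speed of funnel_blue below 0.02 m/s and distance of each of funnel_yellow, funnel_orange, funnel_green from where it was at the start of the episode below 0.008 m and distance of each of valve_yellow_pointer, valve_orange_pointer, valve_green_pointer from where it was at the start of the episode below 0.003 m); the robot touches nothing.
It fails at once if the blue-lidded funnel is lifted from its seat while its valve is not closed (z of funnel_blue in the frame of station_blue above 0.0616 m and value of joint valve_blue below 1.42 rad).
It fails at once if another station's valve handle is touched (more than 1 N) or turned (contact force between any of the arm, the fingers and valve_yellow above 1 N or distance of any of valve_yellow_pointer, valve_orange_pointer, valve_green_pointer from where it was at the start of the episode above 0.003 m or contact force between any of the arm, the fingers and valve_orange above 1 N or contact force between any of the arm, the fingers and valve_green above 1 N).
It fails at once if another funnel is pushed out of its seat (8 mm) or tipped (15 degrees) (distance of any of funnel_yellow, funnel_orange, funnel_green from where it was at the start of the episode above 0.008 m or angle between any of funnel_yellow, funnel_orange, funnel_green's own z axis and vertical above 0.26 rad).
It fails at once if the blue-lidded funnel is tipped more than 30 degrees (angle between funnel_blue's own z axis and vertical above 0.52 rad).
It fails at once if the wipes box, bottle or vial is knocked over or shoved more than 30 mm (distance of any of wipes_box, amber_bottle, sample_vial from where it was at the start of the episode above 0.03 m or angle between any of wipes_box, amber_bottle, sample_vial's own z axis and vertical above 0.6 rad).
It also fails if it takes over 54 s, if anything falls off the work surface, if the arm or the gripper's body presses on something with over 40 N, if the wrist force passes 120 N, or if a joint passes its speed limit or range.

## Working session

There is one attempt and no reset: what is moved stays moved. The work goes in short steps, Python scripts to look and compute and a tool call to move; the robot and the scene stay as the last step left them, time stands still between calls to the robot, and variables do not carry over. Pictures are saved under pics/ and viewed, and the job is handed in when it is done.

Besides the shell and the picture viewer there is one more tool, called after "Call:" by a JSON object that holds its "api" and its "payload". carry_out: Moves the arm, as the interface text tells. Its arguments: {"type":"object","properties":{"rows":{"type":"array","items":{"type":"array","items":{"type":"array","items":{"type":"number"}}}},"force":{"type":"number"}},"required":["rows"]}

```bash
mkdir -p pics; ls; cat > h.py <<'E'
import numpy as np, cv2
from rig import telemetry, cams, manip, finder
from scipy.spatial.transform import Rotation as R
def shot(name,fn=None):
    p=cams.get_image(name)
    if fn: cv2.imwrite('pics/'+fn,cv2.cvtColor(p['image'],cv2.COLOR_RGB2BGR))
    return p
def rot(p):
    a=np.array(p['attitude'])
    return a if a.shape==(3,3) else R.from_quat([a[1],a[2],a[3],a[0]]).as_matrix()
def ray(p,uv):
    K=np.array(p['camera_matrix']); d=rot(p)@np.linalg.inv(K)@np.array([uv[0],uv[1],1.]); return np.array(p['eye']),d/np.linalg.norm(d)
def onz(p,uv,z):
    e,d=ray(p,uv); return e+d*(z-e[2])/d[2]
def proj(p,X):
    c=rot(p).T@(np.array(X)-np.array(p['eye'])); u=np.array(p['camera_matrix'])@c; return u[:2]/u[2]
E
python3 - <<'E'
from h import *
print(telemetry.get_state())
for n in ['scene','top','wrist']:
    p=shot(n,n+'0.png'); print(n,p['eye'],p['attitude'],p['camera_matrix'])
    for t in ['valve_blue_grip','funnel_blue','lime_tray','valve_yellow','station_blue','wipes_box','amber_bottle','sample_vial','manifold_base','seat_blue','funnel_yellow','funnel_orange','funnel_green']:
        try: print(t,[(np.round(d['xy'],1).tolist(),round(d['confidence'],2)) for d in finder.boxes_of(p,t)[:4]])
        except Exception as e: print(t,e)
E
```

```text
pics
{'clock': 0.0, 'qpos': array([ 1.13699000e+00,  2.76610895e-01,  1.50612698e+00,  4.23879762e-05,
        1.36072016e+00, -1.20999279e-01]), 'qd': array([-0.00017716,  0.00174083, -0.00047265,  0.00039478,  0.0002599 ,
       -0.0007897 ]), 'effort': array([-1.60177995e-03, -4.16771686e+01, -2.45800585e+01, -6.44347128e-04,
        1.10220761e-02,  1.31817757e-05]), 'position': array([0.17671115, 0.54661635, 0.23043311]), 'ee_rot': array([ 4.35578539e-04,  8.08621663e-01,  5.88328255e-01, -8.24992056e-04]), 'contact_force': array([-0.33583091,  0.45325679, -0.41260138]), 'moment': array([-0.00277826,  0.00763958, -0.00330505]), 'width': 0.08568368915714375}
scene [-0.18701682 -0.85335062  0.59134225] [-0.51095405  0.79409419 -0.27797525  0.17626721] [[449.49978238   0.         254.10935707]
 [  0.         449.49978238 193.69219959]
 [  0.           0.           1.        ]]
valve_blue_grip []
funnel_blue [([212.2, 221.1], 0.84), ([226.7, 190.8], 0.67), ([265.4, 186.0], 0.58)]
lime_tray [([167.6, 184.8], 0.84)]
valve_yellow []
station_blue [([250.0, 207.4], 0.83), ([357.3, 236.9]
[... 961 characters left out ...]
0.64)]
manifold_base [([276.7, 155.4], 0.56)]
seat_blue [([252.3, 180.1], 0.97)]
funnel_yellow [([271.4, 163.2], 0.6), ([289.7, 169.4], 0.3)]
funnel_orange [([291.9, 168.1], 0.75)]
funnel_green [([234.2, 161.9], 0.78)]
wrist [0.09780847 0.57206    0.37255329] [0.13300193 0.79776341 0.58019573 0.09621298] [[335.71460295   0.         256.86840009]
 [  0.         335.71460295 192.37126512]
 [  0.           0.           1.        ]]
valve_blue_grip []
funnel_blue []
lime_tray [([189.2, 345.2], 0.56)]
valve_yellow []
station_blue []
wipes_box []
amber_bottle []
sample_vial []
manifold_base [([189.2, 347.6], 0.62)]
seat_blue [([187.9, 348.7], 0.5)]
funnel_yellow []
funnel_orange []
funnel_green []
```

```bash
python3 - <<'E'
import cv2
a=cv2.imread('pics/top0.png'); cv2.imwrite('pics/top0c.png',cv2.resize(a[110:260,100:400],None,fx=2.66,fy=2.66,interpolation=cv2.INTER_CUBIC))
a=cv2.imread('pics/scene0.png'); cv2.imwrite('pics/scene0c.png',cv2.resize(a[110:335,120:420],None,fx=2.66,fy=2.66,interpolation=cv2.INTER_CUBIC))
E
```

```text
(no output)
```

View pics/top0c.png

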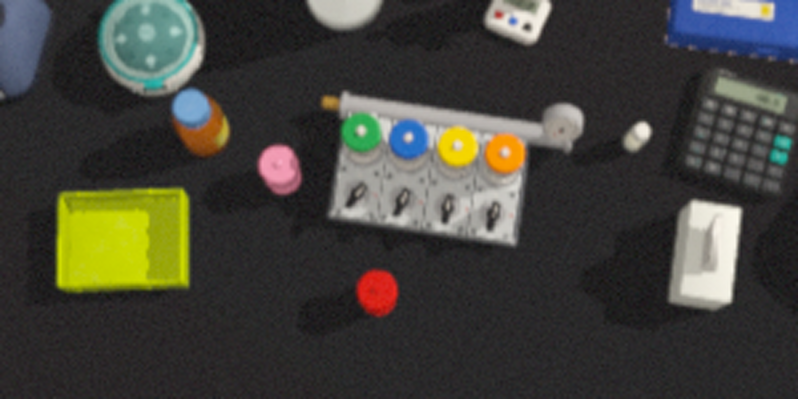

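View pics/scene0c.png

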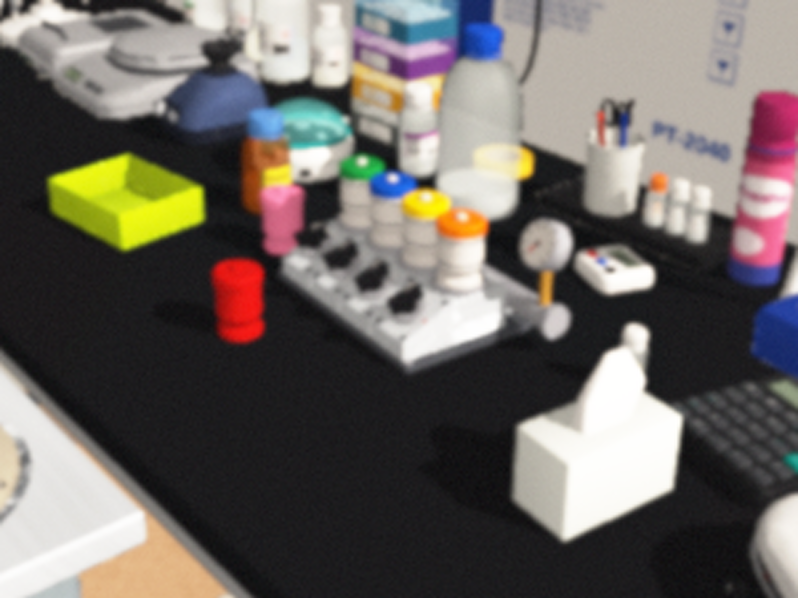

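```bash
ls pics
```

```text
scene0.png
scene0c.png
top0.png
top0c.png
wrist0.png
```

The top view shows lids green (234,160), blue (254,162), yellow (272,165) and orange (290,168) from left to right, so blue is second from the left. Its handle is near (251,186). The pink (205,174) and red (242,220) look-alikes are loose on the bench, and the lime tray is on the left near (146,199).

```bash
cat >> h.py <<'E'
def hsvmask(p,lo,hi,roi=None):
    h=cv2.cvtColor(p['image'],cv2.COLOR_RGB2HSV); m=cv2.inRange(h,np.array(lo),np.array(hi))
    if roi: 
        k=np.zeros_like(m); k[roi[1]:roi[3],roi[0]:roi[2]]=1; m=m*k
    return m
def blob(m):
    n,l,s,c=cv2.connectedComponentsWithStats(m); i=1+np.argmax(s[1:,4]); return c[i],s[i]
COL=dict(green=((55,120,60),(80,255,255)),blue=((104,150,80),(120,255,255)),yellow=((24,150,120),(29,255,255)),orange=((8,170,150),(20,255,255)))
E
python3 - <<'E'
from h import *
t=shot('top'); s=shot('scene')
out={}
for n,(lo,hi) in COL.items():
    c,st=blob(hsvmask(t,lo,hi,(215,140,310,200))); P=onz(t,c,.1235); 
    c2,st2=blob(hsvmask(s,lo,hi,(235,150,330,230)))
    e1,d1=ray(t,c); e2,d2=ray(s,c2)
    A=np.stack([d1,-d2],1); k=np.linalg.lstsq(A,e2-e1,rcond=None)[0]; X=(e1+k[0]*d1+e2+k[1]*d2)/2
    print(n,c.round(1),st,P.round(4),c2.round(1),st2,X.round(4),np.linalg.norm(e1+k[0]*d1-e2-k[1]*d2).round(4)); out[n]=P
d=out['orange']-out['green']; print('yaw of row (left dir)',np.arctan2(-d[1],-d[0])-np.pi/2, np.linalg.norm(d)/3)
m=hsvmask(t,(30,150,60),(38,255,255),(100,150,200,240)); c,st=blob(m); print('tray',c,st)
cnt=max(cv2.findContours(m,0,2)[0],key=cv2.contourArea); r=cv2.minAreaRect(cnt); print(r,[onz(t,q,.043).round(4) for q in cv2.boxPoints(r)], onz(t,r[0],.043))
E
```

```text
green [235.  159.4] [228 153  15  14 144] [0.5396 0.0626 0.1235] [255.8 172.5] [248 167  17  11 100] [0.5413 0.062  0.1216] 0.0027
blue [253.1 162.2] [247 156  13  13 127] [0.5346 0.0056 0.1235] [267.4 179.3] [260 174  17  10  99] [0.5361 0.0051 0.121 ] 0.0021
yellow [271.5 164.8] [265 158  14  15 150] [ 0.5302 -0.0521  0.1235] [280.4 186.7] [272 182  17  10 111] [ 0.5321 -0.0528  0.1199] 0.0022
orange [289.2 167.4] [282 161  16  14 152] [ 0.5257 -0.1075  0.1235] [293.2 194.2] [284 189  20  10 136] [ 0.527  -0.108   0.1197] 0.0008
yaw of row (left dir) -0.0819765051055763 0.05691267618663393
tray [145.52072264 199.87566419] [ 121  180   50   40 1882]
((145.5, 199.5), (49.0, 39.0), 0.0) [array([0.3387, 0.4171, 0.043 ]), array([0.4662, 0.4333, 0.043 ]), array([0.4773, 0.2739, 0.043 ]), array([0.3496, 0.2603, 0.043 ])] [0.40737328 0.34609657 0.043     ]
```

Call:
{"api": "carry_out", "payload": {"rows": [[[-0.3,2,-4.5,0,0.02],[-0.3,2,-4.5,0,0.02],[-0.3,2,-4.5,0,0.02],[-0.3,2,-4.5,0,0.02],[-0.3,2,-4.5,0,0.02],[-0.3,2,-4.5,0,0.02],[-0.3,2,-4.5,0,0.02],[-0.3,2,-4.5,0,0.02],[-0.3,2,-4.5,0,0.02],[-0.3,2,-4.5,0,0.02],[-0.3,2,-4.5,0,0.02],[-0.3,2,-4.5,0,0.01]]], "force": 30}}

```text
clock: 3.4
position: [0.4175, 0.0051, 0.2317]
ee_rot: [0.0, 0.736, 0.677, 0.001]
contact_force: [1.2, 0.5, 0.2]
width: 0.0297
```

Call:
{"api": "carry_out", "payload": {"rows": [[[-0.3,0,0,0,0],[-0.3,0,0,0,0],[-0.3,0,0,0,0],[-0.3,0,0,0,0]]]}}

```text
clock: 3.8
position: [0.4163, 0.0084, 0.2313]
ee_rot: [-0.0, 0.735, 0.678, 0.0]
contact_force: [-0.7, -0.2, -0.4]
width: 0.0298
```

```bash
python3 - <<'E'
from h import *
p=shot('wrist','w1.png'); 
cv2.imwrite('pics/w1b.png',cv2.resize(cv2.cvtColor(p['image'],cv2.COLOR_RGB2BGR),(800,600)))
s=telemetry.get_state(); print(s['clock'],s['position'],s['ee_rot'],s['width'],s['qpos'],p['eye'])
np.save('w1.npy',p['image']); 
for t in ['valve_blue_grip','valve_blue','funnel_blue','seat_blue','station_blue']:
    try: print(t,[(np.round(d['xy'],1).tolist(),round(d['confidence'],2)) for d in finder.boxes_of(p,t)[:5]])
    except Exception as e: print(t,e)
F=np.array([.5355,.005]); b=np.array([.9967,-.0818]);l=np.array([.0818,.9967])
for k,n in [(1,'g'),(0,'b'),(-1,'y'),(-2,'o')]:
    q=F+l*.056*k; print(n,'lid',proj(p,[*q,.1256]).round(1),'grip',proj(p,[*(q-b*.0638),.0578]).round(1),'axis foot',proj(p,[*(q-b*.056),.041]).round(1))
for n,(lo,hi) in COL.items():
    c,st=blob(hsvmask(p,lo,hi)); print(n,c.round(1),st,onz(p,c,.1235).round(4))
E
```

```text
3.85 [0.41639596 0.00844675 0.2314148 ] [-1.03906299e-04  7.34940796e-01  6.78131255e-01  1.26620326e-04] 0.029610231858539393 [-1.47423127e-01  3.30049536e-02  1.80704715e+00  3.39823091e-04
  1.30154352e+00 -1.63794740e+00] [0.33341845 0.01431442 0.37258762]
valve_blue_grip [([262.8, 221.5], 0.68)]
valve_blue [([264.1, 222.4], 0.66), ([35.3, 311.9], 0.22)]
funnel_blue [([407.9, 232.7], 0.89), ([260.8, 301.9], 0.84), ([278.5, 112.9], 0.68), ([264.2, 222.5], 0.31)]
seat_blue [([262.8, 226.9], 0.84)]
station_blue [([261.8, 229.5], 0.64), ([210.6, 223.8], 0.21)]
g lid [327.8 317.5] grip [318.9 221. ] axis foot [315.7 221.3]
b lid [264.9 317.4] grip [264.  220.9] axis foot [263.6 221.3]
y lid [202.1 317.4] grip [209.1 220.9] axis foot [211.6 221.2]
o lid [139.2 317.3] grip [154.2 220.8] axis foot [159.5 221.2]
green [343.1 297.5] [332 289  19  16  82] [0.5217 0.0749 0.1235]
blue [265.  313.2] [ 239  289   54   50 1907] [0.5327 0.0053 0.1235]
yellow [471.6 265.7] [457 247  29  45 475] [0.4984 0.1833 0.1235]
orange [489.4 261.8] [ 453  233   59   67 1966] [0.4959 0.1978 0.1235]
```

View pics/w1b.png

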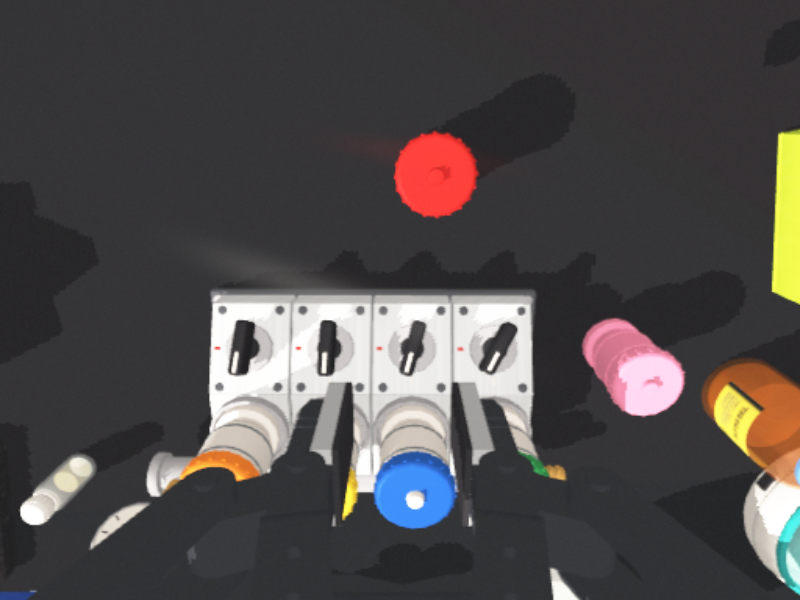

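The wrist view matches my estimate: the net puts the blue handle at (263,221) and I predicted (264,221). Its pointer leans clockwise by about 0.22 rad. Next I hover above it with the jaws aligned to the bar.

Call:
{"api": "carry_out", "payload": {"rows": [[[-0.3,2.8,0,0,-0.1],[-0.3,2.8,0,-2,-0.1],[-0.3,0,0,-4,0],[-0.3,0,0,-4,0],[-0.3,0,0,-3,0],[-0.3,0,0,-1,0],[-0.3,0,0,0,0],[-0.3,0,0,0,0]]]}}

```text
clock: 4.9
position: [0.4742, 0.0071, 0.0925]
ee_rot: [0.001, 0.8, 0.6, 0.001]
contact_force: [0.3, 0.1, 0.5]
width: 0.0299
```

```bash
python3 - <<'E'
from h import *
p=shot('wrist'); cv2.imwrite('pics/w2b.png',cv2.resize(cv2.cvtColor(p['image'],cv2.COLOR_RGB2BGR),(800,600)))
p2=shot('scene'); cv2.imwrite('pics/s2b.png',cv2.resize(cv2.cvtColor(p2['image'],cv2.COLOR_RGB2BGR)[130:280,180:380],None,fx=4,fy=4,interpolation=cv2.INTER_CUBIC))
s=telemetry.get_state(); print(s['clock'],s['position'],s['ee_rot'],s['width'],s['contact_force'])
print(proj(p,[.472,.009,.0578])*800/512)
print([(np.round(np.array(d['xy'])*800/512,1).tolist(),round(d['confidence'],2)) for d in finder.boxes_of(p,'valve_blue_grip')[:5]])
E
```

```text
5.0 [0.47449847 0.00697797 0.09302213] [0.00130917 0.7996617  0.60044776 0.00139071] 0.0300342815077503 [-0.12254446  0.16114561  1.46282679]
[407.00766727 352.30633975]
[([413.0, 354.7], 0.95), ([336.4, 547.2], 0.28)]
```

View pics/w2b.png

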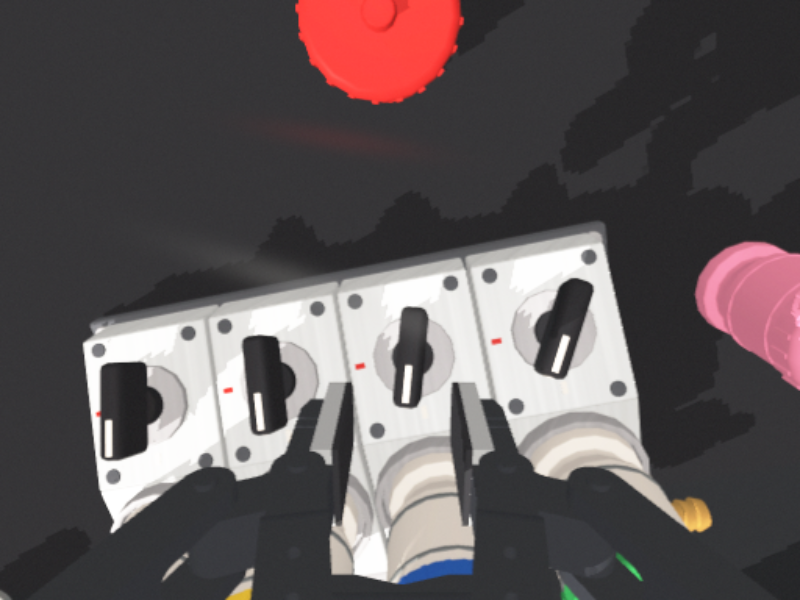

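View pics/s2b.png

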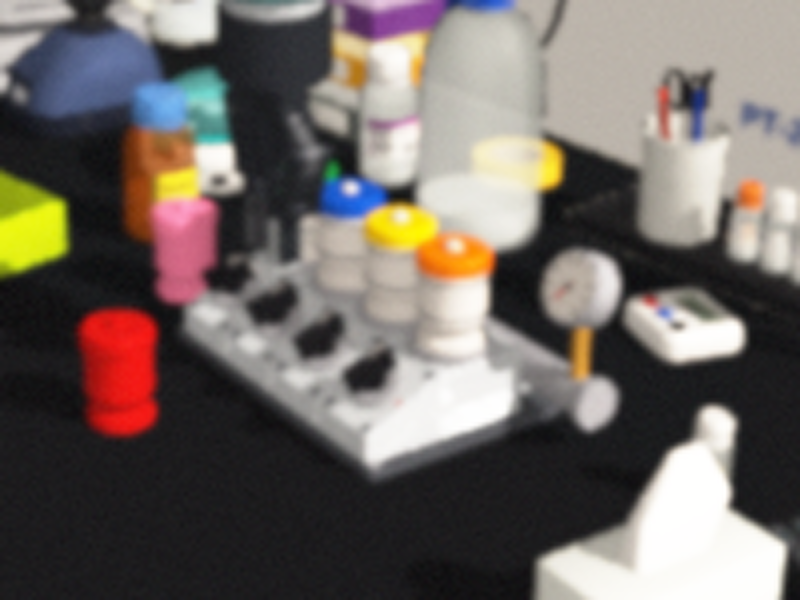

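```bash
python3 - <<'E'
from h import *
p=shot('wrist')
for uv,z in [((411,356),.062),((413,354.7),.0578),((413,308),.0578-.018*.42+.004),((407,405),.0578+.018*.42+.004)]:
    print(uv,onz(p,np.array(uv)*.64,z).round(4))
s=telemetry.get_state(); print(s['position'])
# fingertip pixel check: tcp +-15mm along tool x
Rm=R.from_quat(np.r_[s['ee_rot'][1:],s['ee_rot'][0]]).as_matrix()
for k in (-.015,0,.015): print(proj(p,s['position']+Rm[:,0]*k)/.64)
print(np.arctan2(Rm[1,0],Rm[0,0]))
E
```

```text
(411, 356) [0.4723 0.0103 0.062 ]
(413, 354.7) [0.4739 0.0107 0.0578]
(413, 308) [0.4576 0.0154 0.0542]
(407, 405) [0.487  0.0045 0.0694]
[0.47411623 0.00698973 0.09280871]
[354.82914092 406.85723557]
[403.82415139 406.8549564 ]
[452.82784374 406.85267682]
1.2880742908965486
```

Call:
{"api": "carry_out", "payload": {"rows": [[[-0.3,-0.15,0.3,-1,-0.07],[-0.3,0,0,-1,0],[-0.3,0,0,-0.7,0],[-0.3,0,0,0,0],[-0.3,0,0,0,0]]]}}

```text
clock: 5.6
position: [0.4715, 0.01, 0.0642]
ee_rot: [-0.0, 0.82, 0.572, -0.0]
contact_force: [-0.2, -0.8, -0.2]
width: 0.0299
```

Call:
{"api": "carry_out", "payload": {"rows": [[[-0.3,0,0,-0.4,0],[-0.3,0,0,-0.4,0],[-0.3,0,0,0,0],[-0.3,0,0,0,0]]]}}

```text
clock: 6.0
position: [0.4714, 0.0101, 0.0562]
ee_rot: [-0.0, 0.82, 0.572, -0.0]
contact_force: [-0.3, 0.9, 0.2]
width: 0.0299
```

```bash
python3 - <<'E'
from h import *
p=shot('wrist'); cv2.imwrite('pics/w3b.png',cv2.resize(cv2.cvtColor(p['image'],cv2.COLOR_RGB2BGR),(800,600)))
s=telemetry.get_state(); print(s['clock'],s['position'],s['ee_rot'],s['width'],s['contact_force'],s['moment'])
E
```

```text
6.05 [0.4714913  0.01011738 0.05634427] [-1.39307865e-05  8.20211396e-01  5.72060542e-01  5.05929154e-05] 0.02993794804991316 [ 1.22589468 -0.58637194  0.18853843] [-0.02659276 -0.02363291 -0.03254562]
```

View pics/w3b.png

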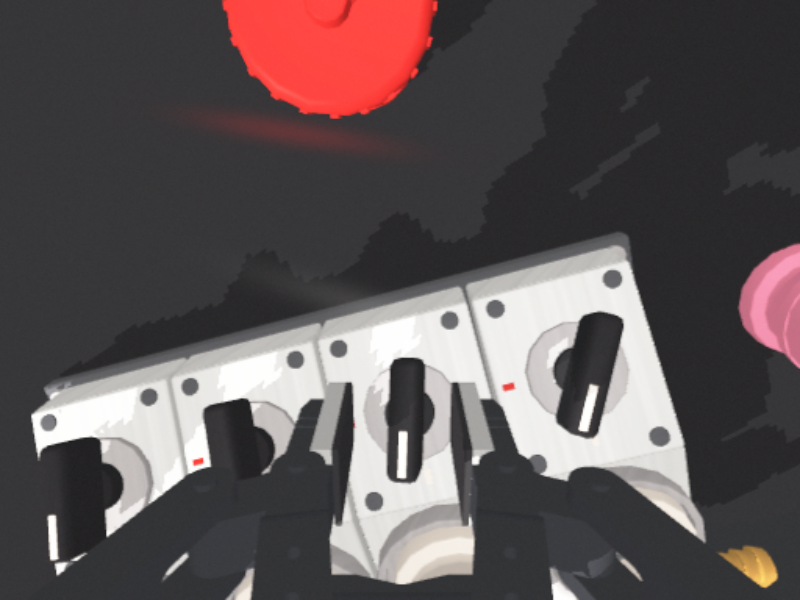

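Call:
{"api": "carry_out", "payload": {"rows": [[[-0.6,0,0,0,0],[-0.6,0,0,0,0],[-0.6,0,0,0,-0.13],[-0.6,0,0,0,-0.13],[-0.6,0,0,0,-0.13],[-0.6,0,0,0,-0.13],[-0.6,0,0,0,-0.13],[-0.6,0,0,0,0]]], "force": 20}}

```text
clock: 6.85
position: [0.4716, 0.0117, 0.0565]
ee_rot: [-0.001, 0.96, 0.279, 0.001]
contact_force: [-0.6, 5.7, 0.6]
width: 0.0173
```

```bash
python3 - <<'E'
from h import *
p=shot('wrist'); cv2.imwrite('pics/w4b.png',cv2.resize(cv2.cvtColor(p['image'],cv2.COLOR_RGB2BGR),(800,600)))
s=telemetry.get_state(); print(s['clock'],s['position'],s['ee_rot'],s['width'],s['contact_force'],s['moment'])
E
```

```text
6.9 [0.47153035 0.01165446 0.05649689] [-1.29173865e-03  9.60146095e-01  2.79494910e-01  6.34497206e-04] 0.016873711695745728 [0.41188313 5.62533747 1.61745808] [ 0.85930709 -0.0698477   0.03803928]
```

View pics/w4b.png

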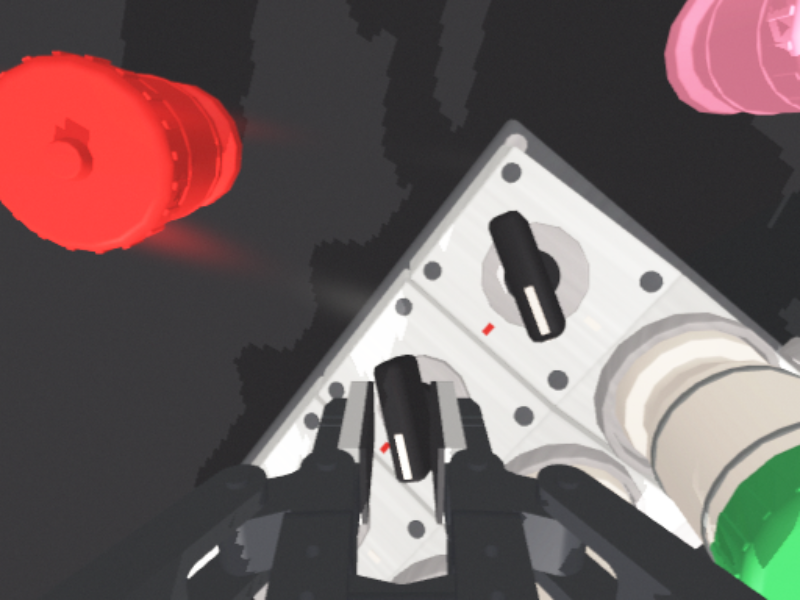

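Call:
{"api": "carry_out", "payload": {"rows": [[[-0.6,0,0,0,-0.13],[-0.6,0,0,0,-0.13],[-0.6,0,0,0,-0.13],[-0.6,0,0,0,-0.13],[-0.6,0,0,0,-0.13],[-0.6,0,0,0,-0.05],[-0.6,0,0,0,0]]]}}

```text
clock: 7.6
position: [0.4725, 0.0109, 0.0569]
ee_rot: [-0.001, 0.998, -0.066, 0.001]
contact_force: [0.7, 4.8, 2.8]
width: 0.017
```

```bash
python3 - <<'E'
from h import *
p=shot('wrist'); cv2.imwrite('pics/w5b.png',cv2.resize(cv2.cvtColor(p['image'],cv2.COLOR_RGB2BGR),(800,600)))
s=telemetry.get_state(); print(s['clock'],s['position'],s['ee_rot'],s['width'],s['contact_force'],s['moment'])
print(2*np.arctan2(s['ee_rot'][2],s['ee_rot'][1]))
E
```

```text
7.65 [0.47251458 0.01083963 0.05690891] [-6.74180728e-04  9.97842834e-01 -6.56334371e-02  1.21498792e-03] 0.016990438501813282 [1.1197133  4.04977163 2.87707741] [ 0.7470577  -0.282918    0.10127523]
-0.1313614284078263
```

View pics/w5b.png

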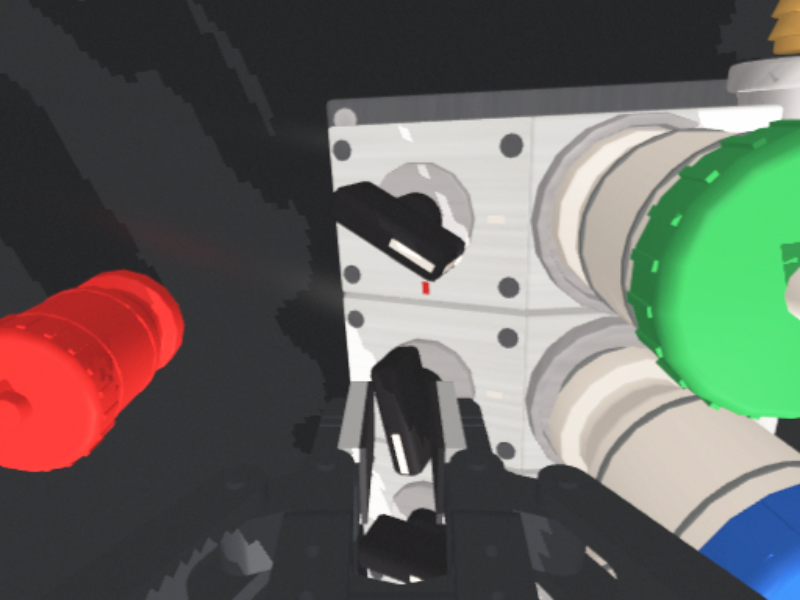

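Call:
{"api": "carry_out", "payload": {"rows": [[[-0.6,0,0,0,-0.1],[-0.6,0,0,0,-0.1],[-0.6,0,0,0,0],[-0.6,0,0,0,0]]]}}

```text
clock: 8.05
position: [0.4723, 0.0103, 0.0567]
ee_rot: [-0.0, 0.986, -0.164, 0.001]
contact_force: [1.6, 2.4, 5.1]
width: 0.0174
```

```bash
python3 - <<'E'
from h import *
p=shot('wrist'); cv2.imwrite('pics/w6b.png',cv2.resize(cv2.cvtColor(p['image'],cv2.COLOR_RGB2BGR),(800,600)))
s=telemetry.get_state(); print(s['clock'],s['position'],s['ee_rot'],s['width'],s['contact_force'],s['moment'])
print(2*np.arctan2(s['ee_rot'][2],s['ee_rot'][1]))
E
```

```text
8.1 [0.47236003 0.01032489 0.05674776] [-3.21392229e-04  9.86413799e-01 -1.64276429e-01  9.84572550e-04] 0.016891367624742117 [1.90409313 3.89623475 4.57772068] [ 0.70732891 -0.41609529  0.15189419]
-0.33004903936770147
```

View pics/w6b.png

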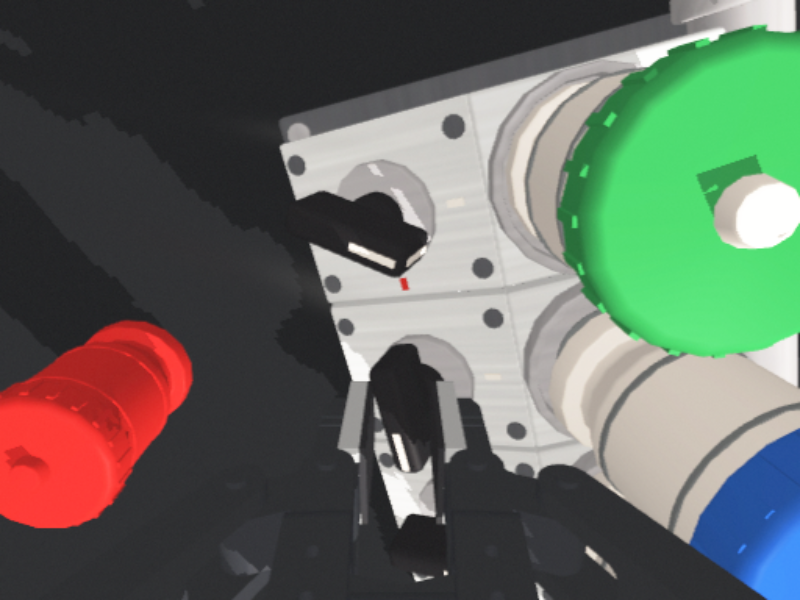

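Call:
{"api": "carry_out", "payload": {"rows": [[[-0.6,0,0,0,-0.06],[-0.6,0,0,0,-0.06],[-0.6,0,0,0,0],[-0.6,0,0,0,0]]]}}

```text
clock: 8.5
position: [0.4724, 0.0104, 0.0569]
ee_rot: [-0.0, 0.975, -0.222, 0.001]
contact_force: [1.3, 4.4, 5.9]
width: 0.017
```

```bash
python3 - <<'E'
from h import *
p=shot('wrist'); cv2.imwrite('pics/w7b.png',cv2.resize(cv2.cvtColor(p['image'],cv2.COLOR_RGB2BGR),(800,600)))
s=telemetry.get_state(); print(s['clock'],s['position'],s['ee_rot'],s['width'],s['contact_force'],s['moment'])
print(2*np.arctan2(s['ee_rot'][2],s['ee_rot'][1]))
E
```

```text
8.55 [0.47239441 0.01031636 0.05692947] [-2.13157527e-04  9.74969152e-01 -2.22337507e-01  1.06775014e-03] 0.017119913166818553 [2.61185111 4.4538443  6.97757548] [ 0.88375215 -0.41288179  0.7436491 ]
-0.4484229405431752
```

View pics/w7b.png

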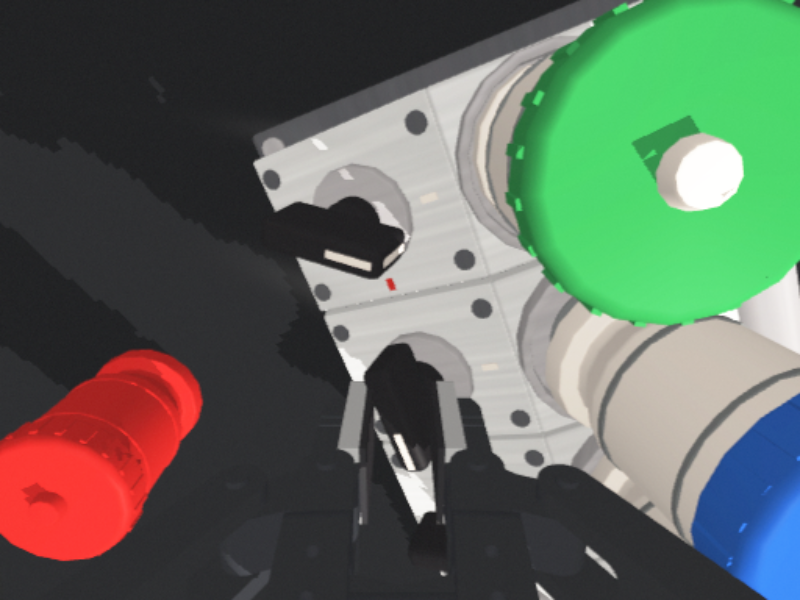

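The moment jumped to 0.74 N·m, so the handle is on its stop. Next I open, turn back to line up, and rise to check.

Call:
{"api": "carry_out", "payload": {"rows": [[[-0.3,0,0,0,0],[-0.3,0,0,0,0],[-0.3,0,0,0,0.1],[-0.3,0,0,0,0.13],[-0.3,0,0,0,0.135],[-0.3,0,0,1,0],[-0.3,0,0,3,0],[-0.3,-0.5,0,4.5,0],[-0.3,-1,0,4.5,0],[-0.3,0,0,4.5,0],[-0.3,0,0,0,0],[-0.3,0,0,0,0]]]}}

```text
clock: 9.75
position: [0.4566, 0.0098, 0.2327]
ee_rot: [0.0, 0.999, -0.045, 0.001]
contact_force: [-0.1, 0.0, -0.9]
width: 0.0301
```

```bash
python3 - <<'E'
from h import *
p=shot('wrist'); cv2.imwrite('pics/w8b.png',cv2.resize(cv2.cvtColor(p['image'],cv2.COLOR_RGB2BGR),(800,600)))
s=telemetry.get_state(); print(s['clock'],s['position'],s['ee_rot'],s['width'],s['contact_force'],s['moment'])
print(2*np.arctan2(s['ee_rot'][2],s['ee_rot'][1]))
for n,(lo,hi) in COL.items():
    c,st=blob(hsvmask(p,lo,hi)); print(n,c.round(1),st,onz(p,c,.1235).round(4))
p2=shot('scene'); cv2.imwrite('pics/s8b.png',cv2.resize(cv2.cvtColor(p2['image'],cv2.COLOR_RGB2BGR)[130:280,180:380],None,fx=4,fy=4,interpolation=cv2.INTER_CUBIC))
E
```

```text
9.8 [0.45571912 0.00997377 0.23120827] [ 1.65201431e-04  9.99016712e-01 -4.43339399e-02 -2.90235650e-04] 0.029971852321265445 [ 0.43649081  0.58804356 -1.24198641] [ 0.02941713  0.00910076 -0.02466198]
-0.088696956599028
green [363.8 110. ] [ 331   78   66   65 3113] [0.5401 0.0626 0.1235]
blue [363.3 184.1] [ 334  155   60   59 2525] [0.5404 0.0058 0.1235]
yellow [353.7 295.5] [337 288  32  19 366] [ 0.5333 -0.0971  0.1235]
orange [348.8 284.7] [330 278  42  22 359] [ 0.529  -0.0855  0.1235]
```

View pics/w8b.png

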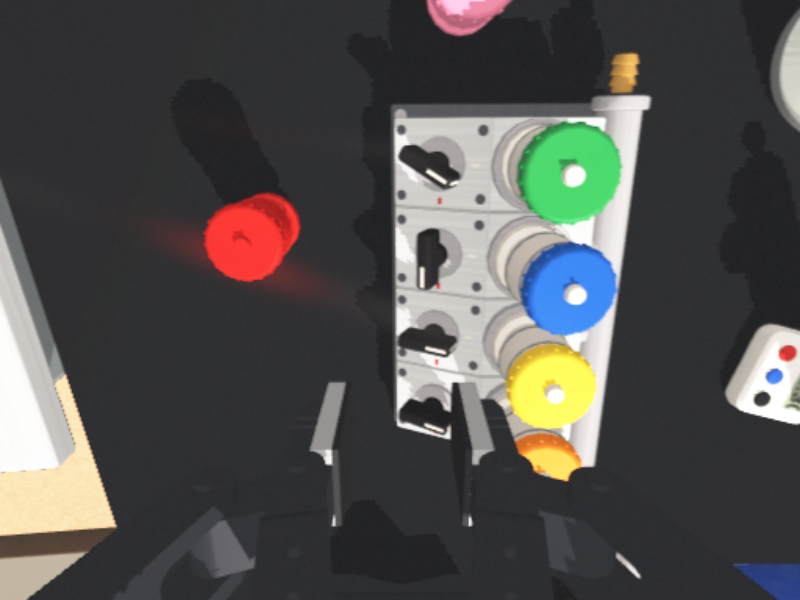

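View pics/s8b.png

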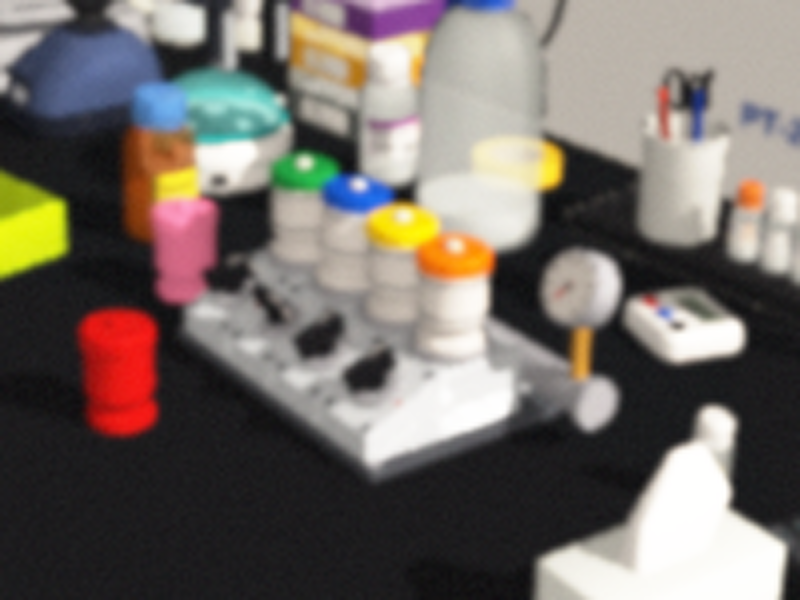

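```bash
python3 - <<'E'
from h import *
p=shot('wrist'); t=shot('top')
print(telemetry.get_state()['position'])
im=p['image']; h=cv2.cvtColor(im,cv2.COLOR_RGB2HSV)
for nm,r in [('blue',(350,175,385,200)),('green',(350,100,385,122)),('yellow',(345,244,365,260))]:
    x0,y0,x1,y1=r; m=np.zeros(im.shape[:2],np.uint8); m[y0:y1,x0:x1]=cv2.inRange(h,np.array((0,0,190)),np.array((180,70,255)))[y0:y1,x0:x1]
    c,st=blob(m); print(nm,'vent',c.round(1),st,onz(p,c,.1285).round(4))
h=cv2.cvtColor(t['image'],cv2.COLOR_RGB2HSV)
m=np.zeros(h.shape[:2],np.uint8); 
for z in (.1235,.1256):
    c,st=blob(hsvmask(t,*COL['blue'],(215,140,310,200))); mm=hsvmask(t,*COL['blue'],(215,140,310,200)); cc=max(cv2.findContours(mm,0,1)[0],key=cv2.contourArea); e=cv2.minEnclosingCircle(cc); print('top',c,onz(t,c,z).round(4),e,onz(t,e[0],z).round(4))
E
```

```text
[0.45532345 0.01015626 0.2297576 ]
blue vent [371.9 190. ] [365 184  15  13 146] [0.5429 0.0036 0.1285]
green vent [371.3 113. ] [364 106  15  15 164] [0.5412 0.0614 0.1285]
yellow vent [358.1 253.9] [352 248  13  12 117] [ 0.5329 -0.0507  0.1285]Traceback (most recent call last):
  File "<stdin>", line 11, in <module>
  File "h.py", line 23, in blob
    n,l,s,c=cv2.connectedComponentsWithStats(m); i=1+np.argmax(s[1:,4]); return c[i],s[i]
                                                     ~~~~~~~~~^^^^^^^^^
    return _wrapfunc(a, 'argmax', axis=axis, out=out, **kwds)
    return bound(*args, **kwds)
ValueError: attempt to get argmax of an empty sequence
```

```bash
python3 - <<'E'
from h import *
p=shot('wrist'); cv2.imwrite('pics/w9b.png',cv2.resize(cv2.cvtColor(p['image'],cv2.COLOR_RGB2BGR)[60:270,240:440],(760,798),interpolation=cv2.INTER_CUBIC)[:600])
E
```

```text
(no output)
```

View pics/w9b.png

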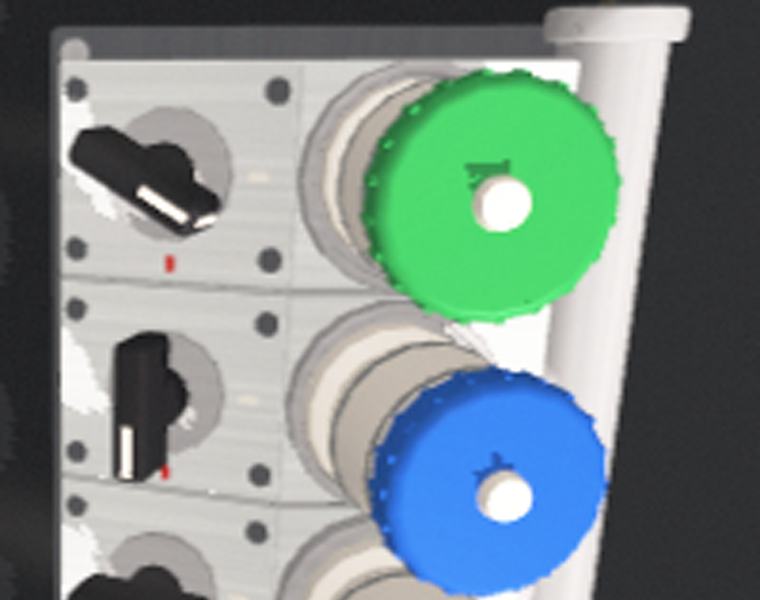

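Call:
{"api": "carry_out", "payload": {"rows": [[[0.5,-4.5,0,0,0],[0.5,-4.5,0,0,0],[0.5,-4.5,0,0,0],[0.5,0,0,0,0],[0.5,0,0,0,0]]]}}

```text
clock: 10.5
position: [0.3208, 0.0102, 0.2309]
ee_rot: [0.0, 0.999, -0.044, 0.0]
contact_force: [1.7, 0.6, 0.5]
width: 0.0639
```

```bash
python3 - <<'E'
from h import *
t=shot('top'); s=shot('scene'); p=shot('wrist')
cv2.imwrite('pics/t10.png',cv2.resize(cv2.cvtColor(t['image'],cv2.COLOR_RGB2BGR)[130:230,200:330],(780,600),interpolation=cv2.INTER_CUBIC))
cv2.imwrite('pics/w10.png',cv2.resize(cv2.cvtColor(p['image'],cv2.COLOR_RGB2BGR),(800,600)))
cv2.imwrite('pics/s10.png',cv2.resize(cv2.cvtColor(s['image'],cv2.COLOR_RGB2BGR)[155:230,235:335],(800,600),interpolation=cv2.INTER_CUBIC))
print(telemetry.get_state()['position'],telemetry.get_state()['width'])
for n,(lo,hi) in COL.items():
  try:
    c,st=blob(hsvmask(t,lo,hi,(215,140,310,200))); P=onz(t,c,.1235); 
    c2,st2=blob(hsvmask(s,lo,hi,(235,150,330,230)))
    e1,d1=ray(t,c); e2,d2=ray(s,c2)
    A=np.stack([d1,-d2],1); k=np.linalg.lstsq(A,e2-e1,rcond=None)[0]; X=(e1+k[0]*d1+e2+k[1]*d2)/2
    print(n,c.round(1),st,P.round(4),c2.round(1),st2,X.round(4))
  except Exception as e: print(n,e)
E
```

```text
[0.32264675 0.00995809 0.23124324] 0.06384158281875496
green [235.  159.4] [228 153  15  14 142] [0.5397 0.0625 0.1235] [255.7 172.5] [248 167  17  10  98] [0.5411 0.062  0.1218]
blue [253.8 160.6] [247 154  14  14 133] [0.5398 0.0039 0.1235] [268.5 178.2] [261 173  18  10  91] [0.54   0.0037 0.1238]
yellow [271.7 164.5] [265 158  15  14 154] [ 0.5314 -0.0525  0.1235] [280.6 186.6] [273 182  16  10 109] [ 0.5329 -0.053   0.12  ]
orange [289.2 167.5] [282 161  16  14 151] [ 0.5255 -0.1075  0.1235] [293.2 194.3] [284 189  20  10 134] [ 0.527  -0.108   0.1195]
```

View pics/t10.png

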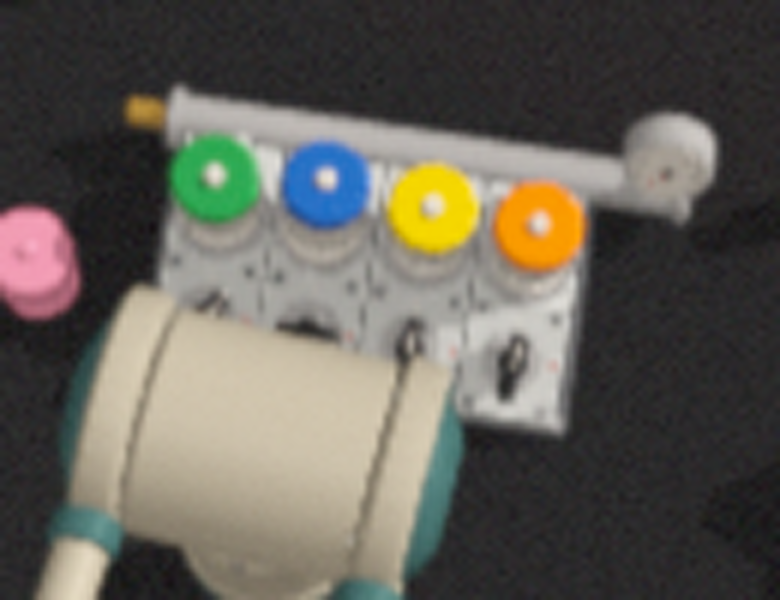

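View pics/s10.png

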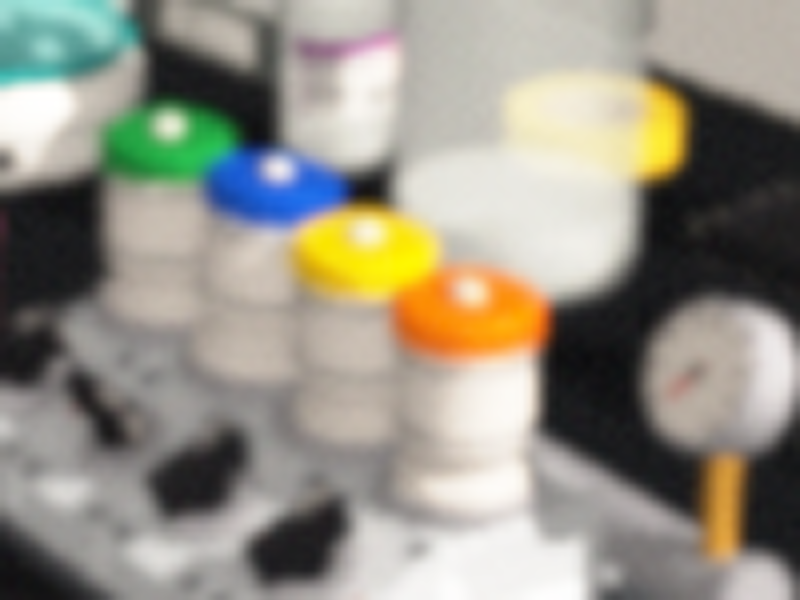

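View pics/w10.png

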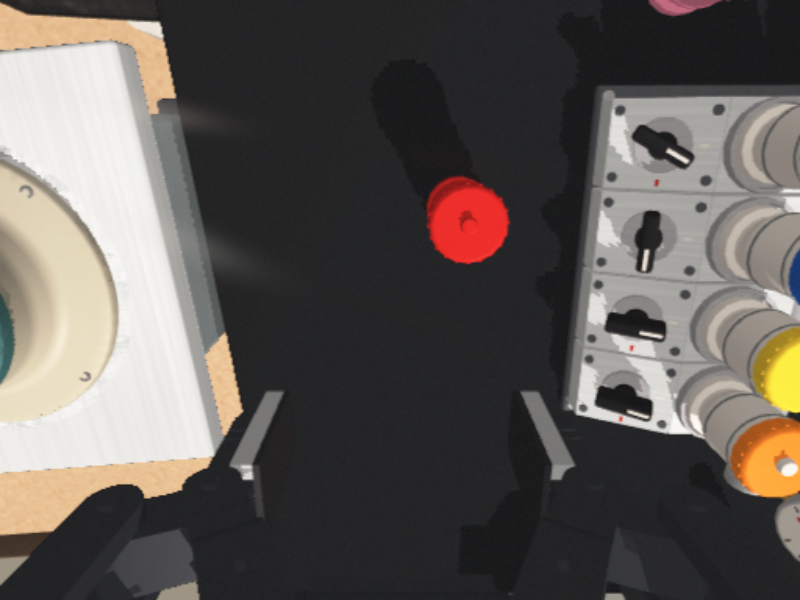

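```bash
python3 - <<'E'
from h import *
t=shot('top'); s=shot('scene')
def tri(a,b):
    e1,d1=ray(t,a); e2,d2=ray(s,b); k=np.linalg.lstsq(np.stack([d1,-d2],1),e2-e1,rcond=None)[0]; return e1+k[0]*d1, np.linalg.norm(e1+k[0]*d1-e2-k[1]*d2)
print('cap',tri((313.3,164.5),(329,231)))
# pipe upper edges in top image near blue: t10 rows ~ (326,118)-(330,150)?
for v in (112,150): print(onz(t,(200+345/6,130+v/6),.05))
print(telemetry.get_state()['clock'])
cv2.imwrite('pics/s11.png',cv2.resize(cv2.cvtColor(s['image'],cv2.COLOR_RGB2BGR)[190:250,280:360],(800,600),interpolation=cv2.INTER_CUBIC))
E
```

```text
cap (array([ 0.56413623, -0.19166173,  0.03534475]), np.float64(0.008504311508479967))
[ 0.60121164 -0.00398837  0.05      ]
[ 0.57961458 -0.00546338  0.05      ]
10.75
```

View pics/s11.png

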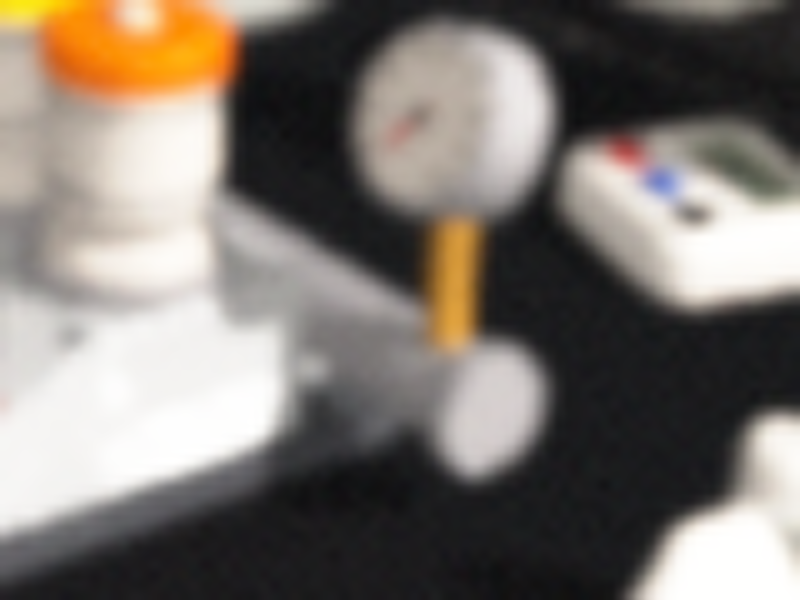

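Call:
{"api": "carry_out", "payload": {"rows": [[[0.5,4.3,-0.1,0,0],[0.5,4.3,-0.1,0,0],[0.5,4.3,-0.1,0,0],[0.5,4.3,-0.1,0,0],[0.5,4.3,-0.2,0,0],[0.5,0,0,0,0],[0.5,0,0,0,0],[0.5,0,0,-3,0],[0.5,0,0,-3,0],[0.5,0,0,-1,0],[0.5,0,0,0,0],[0.5,0,0,0,0]]]}}

```text
clock: 11.95
position: [0.5368, 0.0041, 0.1625]
ee_rot: [0.0, 0.999, -0.044, 0.001]
contact_force: [-0.5, 0.4, -0.1]
width: 0.0642
```

```bash
python3 - <<'E'
from h import *
p=shot('wrist'); cv2.imwrite('pics/w12.png',cv2.resize(cv2.cvtColor(p['image'],cv2.COLOR_RGB2BGR),(800,600)))
s=telemetry.get_state(); print(s['clock'],s['position'],2*np.arctan2(s['ee_rot'][2],s['ee_rot'][1]),s['width'],s['contact_force'])
E
```

```text
12.0 [0.53724955 0.0040279  0.16289928] -0.08698732978744625 0.06380898263185043 [-3.32444334e-04 -4.81275872e-01  5.06619574e-01]
```

View pics/w12.png

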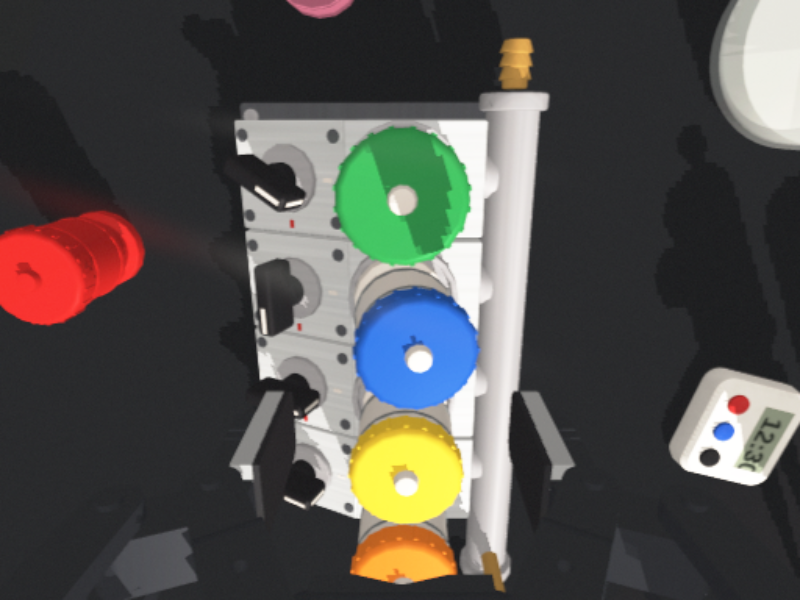

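Call:
{"api": "carry_out", "payload": {"rows": [[[0.5,0.2,0,-2,0],[0.5,0,0,-2,0],[0.5,0,0,-2,0],[0.5,0,0,-1.5,0],[0.5,0,0,-0.6,0],[0.5,0,0,0,0],[0.5,0,0,0,0]]]}}

```text
clock: 12.7
position: [0.5395, 0.004, 0.0815]
ee_rot: [0.0, 0.999, -0.043, 0.001]
contact_force: [0.6, 0.4, -0.4]
width: 0.0638
```

```bash
python3 - <<'E'
from h import *
p=shot('wrist'); cv2.imwrite('pics/w13.png',cv2.resize(cv2.cvtColor(p['image'],cv2.COLOR_RGB2BGR),(800,600)))
s=telemetry.get_state(); print(s['clock'],s['position'],2*np.arctan2(s['ee_rot'][2],s['ee_rot'][1]),s['width'],s['contact_force'])
E
```

```text
12.75 [0.53950334 0.00403058 0.08163211] -0.08695007619717553 0.06431800132583489 [ 0.09566875  0.94071322 -0.01101842]
```

View pics/w13.png

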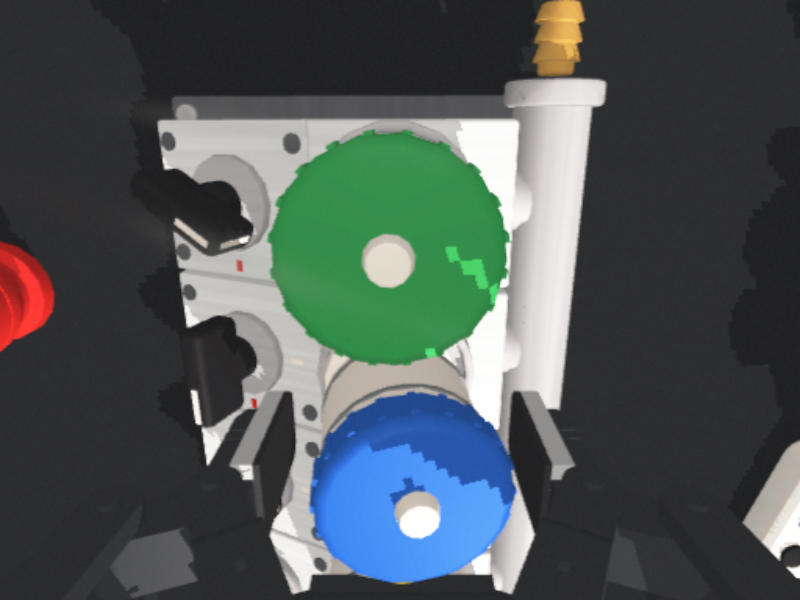

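Call:
{"api": "carry_out", "payload": {"rows": [[[-1,0,0,0,0],[-1,0,0,0,0],[-1,0,0,0,0],[-1,0,0,0,0],[-1,0,0,0,0],[-1,0,0,0,0]]], "force": 25}}

```text
clock: 13.35
position: [0.5384, 0.0041, 0.0803]
ee_rot: [-0.0, 0.999, -0.043, -0.0]
contact_force: [-0.3, 0.8, -1.2]
width: 0.0456
```

```bash
python3 - <<'E'
from h import *
p=shot('wrist'); cv2.imwrite('pics/w14.png',cv2.resize(cv2.cvtColor(p['image'],cv2.COLOR_RGB2BGR),(800,600)))
s=telemetry.get_state(); print(s['clock'],s['position'],2*np.arctan2(s['ee_rot'][2],s['ee_rot'][1]),s['width'],s['contact_force'])
p2=shot('scene'); cv2.imwrite('pics/s14.png',cv2.resize(cv2.cvtColor(p2['image'],cv2.COLOR_RGB2BGR)[140:240,200:333],(798,600),interpolation=cv2.INTER_CUBIC))
E
```

```text
13.4 [0.53838338 0.00414554 0.08023162] -0.08700190728665931 0.04572546147049188 [ 1.25006465  0.68400771 -1.30992596]
```

View pics/w14.png

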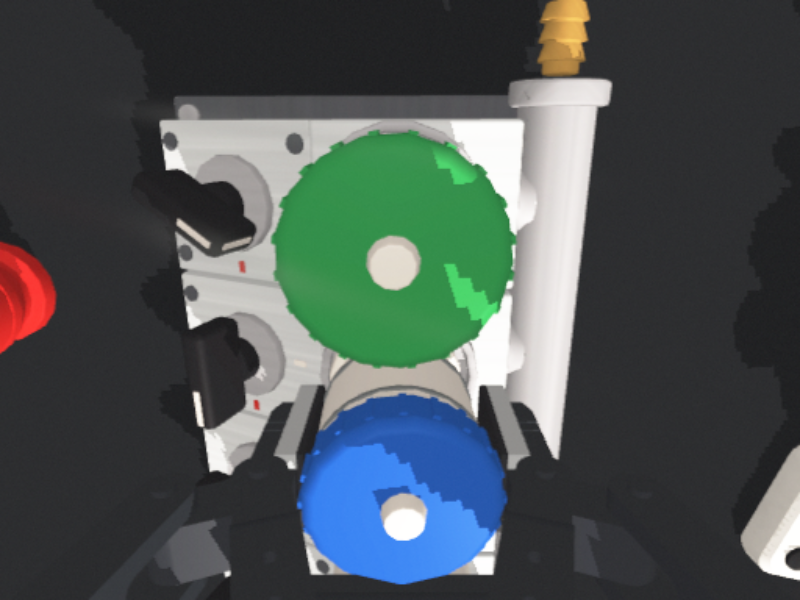

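View pics/s14.png

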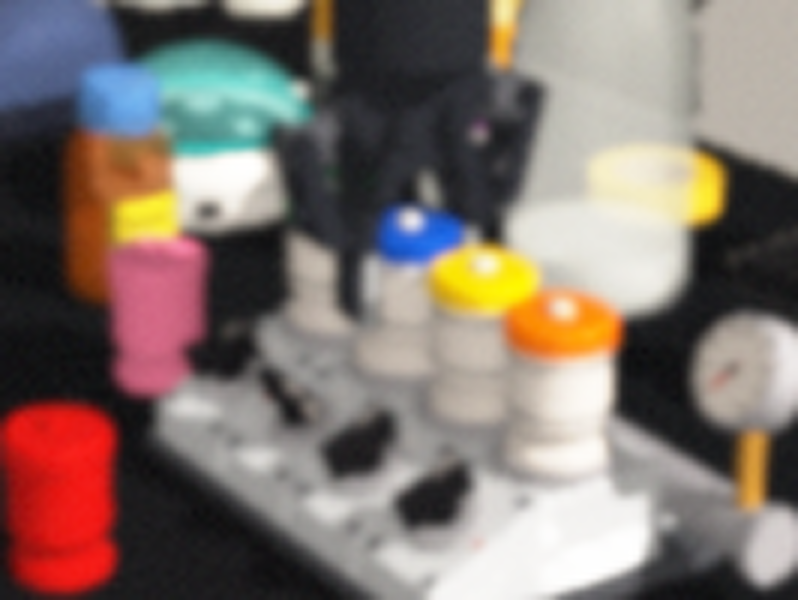

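Call:
{"api": "carry_out", "payload": {"rows": [[[-1,0,0,0.5,0],[-1,0,0,1,0],[-1,0,0,1,0],[-1,0,0,1,0],[-1,0,0,1,0],[-1,0,0,0.8,0],[-1,0,0,0,0],[-1,0,0,0,0]]]}}

```text
clock: 14.25
position: [0.5384, 0.0041, 0.1335]
ee_rot: [0.0, 0.999, -0.043, 0.0]
contact_force: [-0.4, 0.9, -0.7]
width: 0.0458
```

```bash
python3 - <<'E'
from h import *
s=telemetry.get_state(); print(s['clock'],s['position'],s['width'],s['contact_force'])
p2=shot('scene'); cv2.imwrite('pics/s15.png',cv2.resize(cv2.cvtColor(p2['image'],cv2.COLOR_RGB2BGR)[140:240,200:333],(798,600),interpolation=cv2.INTER_CUBIC))
p=shot('wrist'); cv2.imwrite('pics/w15.png',cv2.resize(cv2.cvtColor(p['image'],cv2.COLOR_RGB2BGR),(800,600)))
E
```

```text
14.25 [0.53839834 0.00412683 0.13351398] 0.04578284340438714 [-0.35791867  0.94556539 -0.6661549 ]
```

View pics/s15.png

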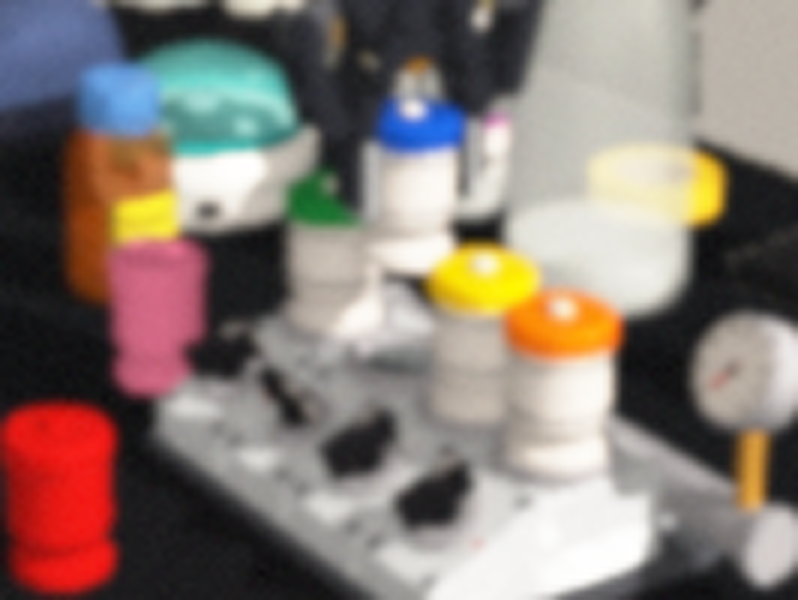

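View pics/w15.png

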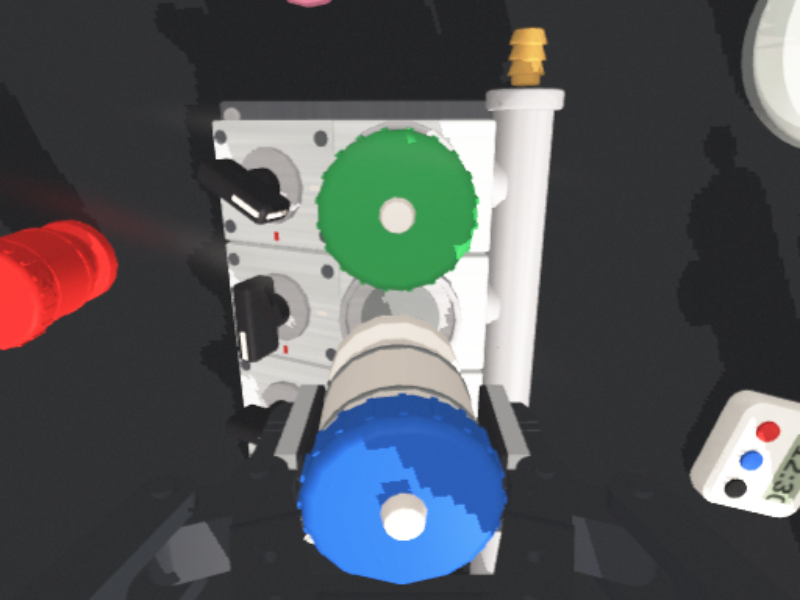

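Call:
{"api": "carry_out", "payload": {"rows": [[[-1,-2,0,0,0],[-1,-3.5,0,0,0],[-1,-3.5,0,0,0],[-1,-3.5,0,0,0],[-1,-3.5,0,0,0],[-1,0,2,0,0],[-1,0,3.5,0,0],[-1,0,3.5,0,0],[-1,0,3.5,0,0],[-1,0,3.5,0,0],[-1,0,2,0,0],[-1,0,0,0,0]]]}}

```text
clock: 15.55
position: [0.3783, 0.1861, 0.133]
ee_rot: [-0.0, 0.999, -0.042, -0.0]
contact_force: [-0.2, -1.0, -1.5]
width: 0.0455
```

```bash
python3 - <<'E'
from h import *
s=telemetry.get_state(); print(s['clock'],s['position'],s['width'],s['contact_force'],2*np.arctan2(s['ee_rot'][2],s['ee_rot'][1]))
p=shot('wrist'); t=shot('top'); sc=shot('scene')
cv2.imwrite('pics/w16.png',cv2.resize(cv2.cvtColor(p['image'],cv2.COLOR_RGB2BGR),(800,600)))
for nm,q in (('w',p),('t',t),('s',sc)):
    m=hsvmask(q,(29,130,40),(40,255,255)); c,st=blob(m); print(nm,c,st)
cv2.imwrite('pics/t16.png',cv2.resize(cv2.cvtColor(t['image'],cv2.COLOR_RGB2BGR)[150:240,100:220],(800,600),interpolation=cv2.INTER_CUBIC))
for n,P in [('bottle',(175,155.6)),('pink',(205,174))]: print(n,onz(t,P,.06))
E
```

```text
15.55 [0.37826906 0.18612501 0.1329556 ] 0.045519386527817625 [-0.2401427  -1.04198388 -1.52451825] -0.0834733128604069
w [294.63243731  32.70513031] [  203     0   194    82 12202]
t [131.84241706 201.64810427] [120 181  26  39 844]
s [166.17523681 185.97225981] [ 137  167   61   38 1478]
bottle [0.55598712 0.2628098  0.06      ]
pink [0.5013237  0.15961253 0.06      ]
```

View pics/w16.png

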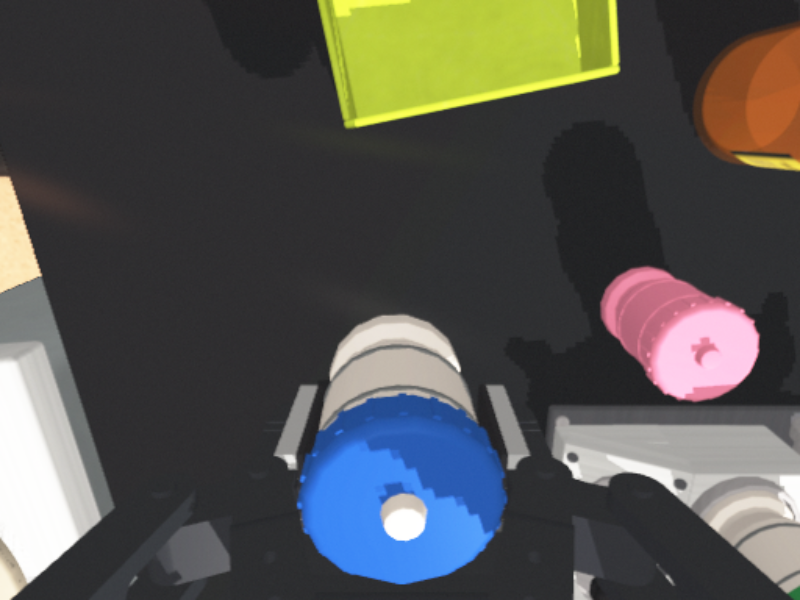

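View pics/t16.png

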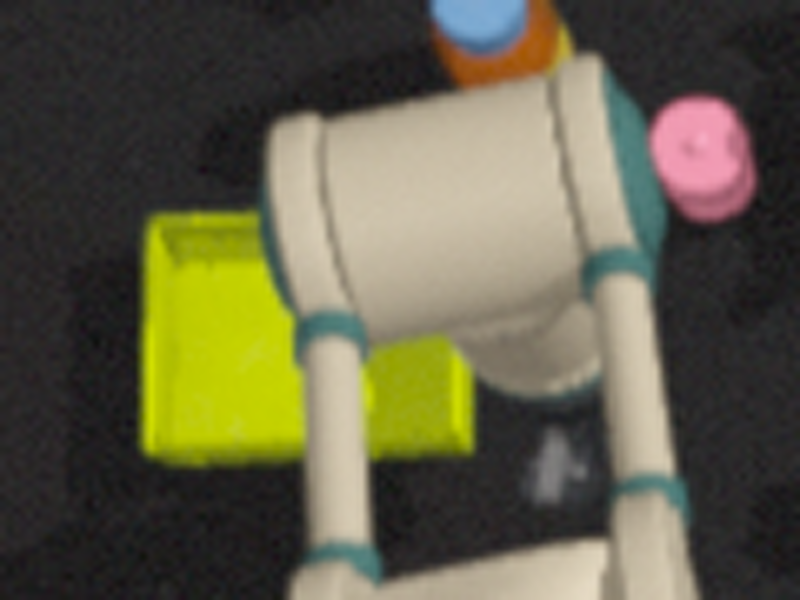

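```bash
python3 - <<'E'
from h import *
p=shot('wrist')
a=onz(p,np.array((348,126))*.64,.043); b=onz(p,np.array((619,71))*.64,.043); print(a,b,np.linalg.norm(a-b))
d=(b-a)[:2]; d/=np.linalg.norm(d); n=np.array([-d[1],d[0]]); print(d,n,'yaw',np.arctan2(d[1],d[0]))
print('centre',(a[:2]+b[:2])/2+n*.075)
print(telemetry.get_state()['position'])
E
```

```text
[0.36294867 0.26555247 0.043     ] [0.47473723 0.27697982 0.043     ] 0.11237111462846461
[0.99481583 0.10169298] [-0.10169298  0.99481583] yaw 0.10186908067076529
centre [0.41121598 0.34587733]
[0.37807331 0.18322074 0.13301983]
```

Call:
{"api": "carry_out", "payload": {"rows": [[[-1,0.6,2.5,0,0.03],[-1,0.6,3,0,0.03],[-1,0.6,3,0,0.03],[-1,0.6,3,0,0.03],[-1,0.6,3,0,0.03],[-1,0.2,1.5,0,0.03],[-1,0,0,0,0],[-1,0,0,0,0],[-1,0,0,-2,0],[-1,0,0,-3,0],[-1,0,0,-1.5,0],[-1,0,0,0,0]]]}}

```text
clock: 16.95
position: [0.4083, 0.3411, 0.0663]
ee_rot: [0.002, 0.999, 0.046, -0.003]
contact_force: [-0.3, -0.6, -1.2]
width: 0.0458
```

```bash
python3 - <<'E'
from h import *
s=telemetry.get_state(); print(s['clock'],s['position'],s['width'],s['contact_force'],2*np.arctan2(s['ee_rot'][2],s['ee_rot'][1]))
p=shot('wrist'); sc=shot('scene')
cv2.imwrite('pics/w17.png',cv2.resize(cv2.cvtColor(p['image'],cv2.COLOR_RGB2BGR),(800,600)))
cv2.imwrite('pics/s17.png',cv2.resize(cv2.cvtColor(sc['image'],cv2.COLOR_RGB2BGR)[130:230,110:243],(798,600),interpolation=cv2.INTER_CUBIC))
E
```

```text
16.95 [0.40830352 0.34110062 0.06633625] 0.04579953990295015 [-0.30112285 -0.57451214 -1.23810427] 0.09138526668898687
```

View pics/w17.png

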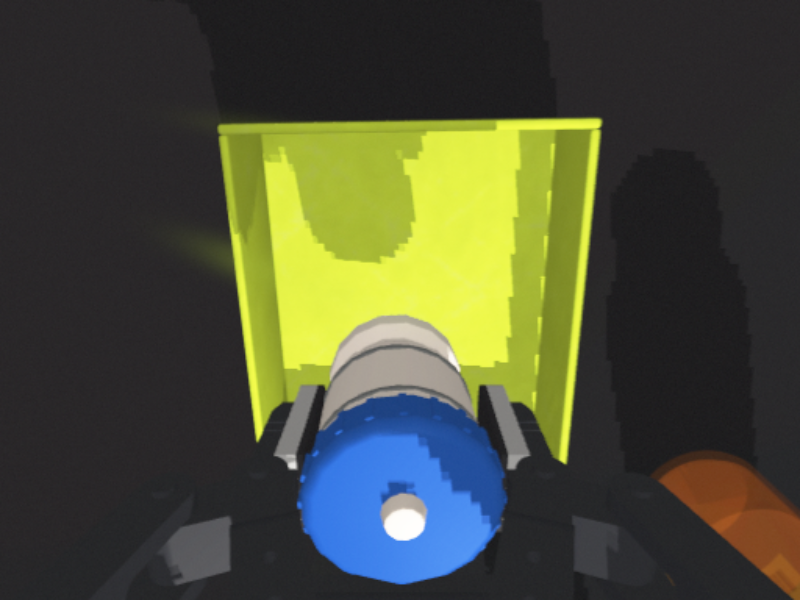

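View pics/s17.png

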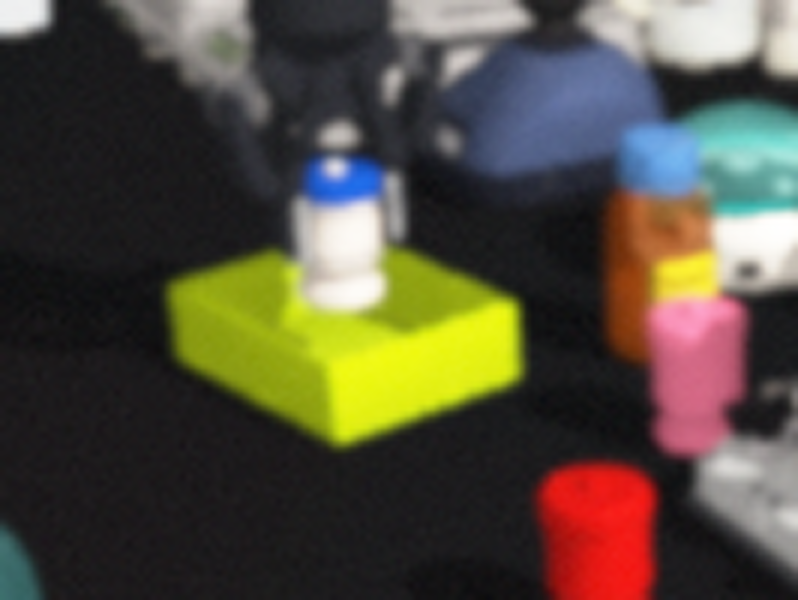

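Call:
{"api": "carry_out", "payload": {"rows": [[[-1,0.1,0.2,-1,0],[-1,0,0,-1,0],[-1,0,0,-0.8,0],[-1,0,0,-0.5,0],[-1,0,0,0,0],[-1,0,0,0,0]]]}}

```text
clock: 17.65
position: [0.4114, 0.3462, 0.0352]
ee_rot: [0.0, 0.999, 0.047, -0.0]
contact_force: [-0.3, 0.5, -1.3]
width: 0.0461
```

Call:
{"api": "carry_out", "payload": {"rows": [[[-1,0,0,-0.2,0],[-1,0,0,-0.1,0],[-1,0,0,0,0]]]}}

```text
clock: 17.95
position: [0.4114, 0.3461, 0.0323]
ee_rot: [0.0, 0.999, 0.047, 0.0]
contact_force: [0.2, 0.5, -0.9]
width: 0.0456
```

Call:
{"api": "carry_out", "payload": {"rows": [[[-1,0,0,-0.2,0],[-1,0,0,0,0],[-1,0,0,0,0]]]}}

```text
clock: 18.25
position: [0.4114, 0.3461, 0.0303]
ee_rot: [0.0, 0.999, 0.046, -0.0]
contact_force: [0.8, -0.2, -0.6]
width: 0.0457
```

Call:
{"api": "carry_out", "payload": {"rows": [[[-1,0,0,-0.2,0],[-1,0,0,0,0],[-1,0,0,0,0]]]}}

```text
clock: 18.55
position: [0.4114, 0.3461, 0.0282]
ee_rot: [0.0, 0.999, 0.046, -0.0]
contact_force: [0.8, -0.4, -1.0]
width: 0.0457
```

Call:
{"api": "carry_out", "payload": {"rows": [[[-1,0,0,-0.15,0],[-1,0,0,0,0],[-1,0,0,0,0]]]}}

```text
clock: 18.85
position: [0.4114, 0.3461, 0.0268]
ee_rot: [0.0, 0.999, 0.046, 0.0]
contact_force: [-0.3, 0.3, -1.3]
width: 0.0458
```

Call:
{"api": "carry_out", "payload": {"rows": [[[-1,0,0,-0.1,0],[-1,0,0,0,0],[-1,0,0,0,0]]]}}

```text
clock: 19.15
position: [0.4114, 0.3461, 0.0258]
ee_rot: [0.0, 0.999, 0.046, 0.0]
contact_force: [0.2, -0.1, -0.1]
width: 0.0454
```

Call:
{"api": "carry_out", "payload": {"rows": [[[-1,0,0,-0.1,0],[-1,0,0,0,0],[-1,0,0,0,0]]]}}

```text
clock: 19.45
position: [0.4115, 0.3463, 0.0252]
ee_rot: [-0.0, 0.999, 0.046, 0.0]
contact_force: [-0.3, -0.1, 2.7]
width: 0.0458
```

Call:
{"api": "carry_out", "payload": {"rows": [[[-1,0,0,-0.1,0],[-1,0,0,0,0],[-1,0,0,0,0]]]}}

```text
clock: 19.75
position: [0.4115, 0.3464, 0.025]
ee_rot: [-0.0, 0.999, 0.046, 0.0]
contact_force: [-2.0, 0.4, 9.8]
width: 0.0457
```

```bash
python3 - <<'E'
from h import *
s=telemetry.get_state(); print(s['clock'],s['position'],s['width'],s['contact_force'],s['ee_rot'])
p=shot('wrist'); sc=shot('scene')
cv2.imwrite('pics/w18.png',cv2.resize(cv2.cvtColor(p['image'],cv2.COLOR_RGB2BGR),(800,600)))
cv2.imwrite('pics/s18.png',cv2.resize(cv2.cvtColor(sc['image'],cv2.COLOR_RGB2BGR)[140:215,120:220],(800,600),interpolation=cv2.INTER_CUBIC))
E
```

```text
19.75 [0.41151288 0.34637327 0.02500277] 0.04571775998314404 [-1.97798821  0.41741245  9.84090966] [-3.06052321e-04  9.98919432e-01  4.64729536e-02  3.73610921e-04]
```

View pics/w18.png

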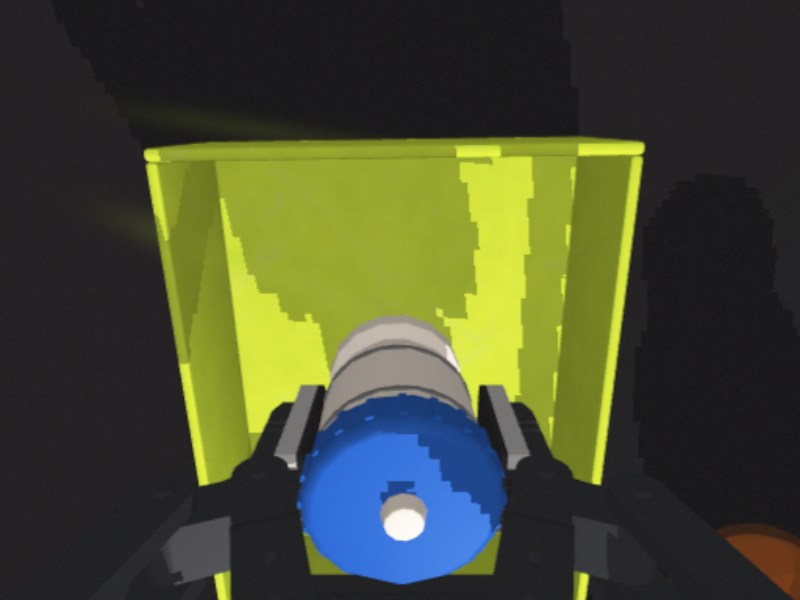

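View pics/s18.png

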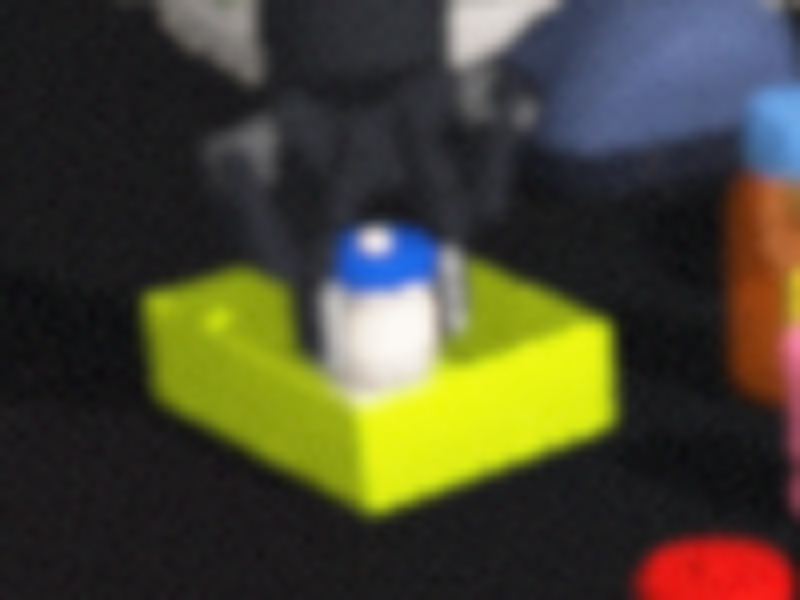

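Call:
{"api": "carry_out", "payload": {"rows": [[[-1,0,0,0.05,0],[0.0,0,0,0,0],[0.15,0,0,0,0],[0.3,0,0,0,0],[0.35,0,0,0,0],[0.35,0,0,0,0]]]}}

```text
clock: 20.45
position: [0.4114, 0.346, 0.024]
ee_rot: [0.0, 0.999, 0.046, -0.0]
contact_force: [-0.2, -0.8, 0.1]
width: 0.0576
```

```bash
python3 - <<'E'
from h import *
s=telemetry.get_state(); print(s['clock'],s['position'],s['width'],s['contact_force'],s['ee_rot'])
p=shot('wrist')
cv2.imwrite('pics/w19.png',cv2.resize(cv2.cvtColor(p['image'],cv2.COLOR_RGB2BGR),(800,600)))
E
```

```text
20.45 [0.41142671 0.34604175 0.02404089] 0.05755080688839624 [-0.20646673 -0.79110847  0.09927704] [ 1.34641113e-04  9.98919631e-01  4.64708700e-02 -1.05099409e-04]
```

View pics/w19.png

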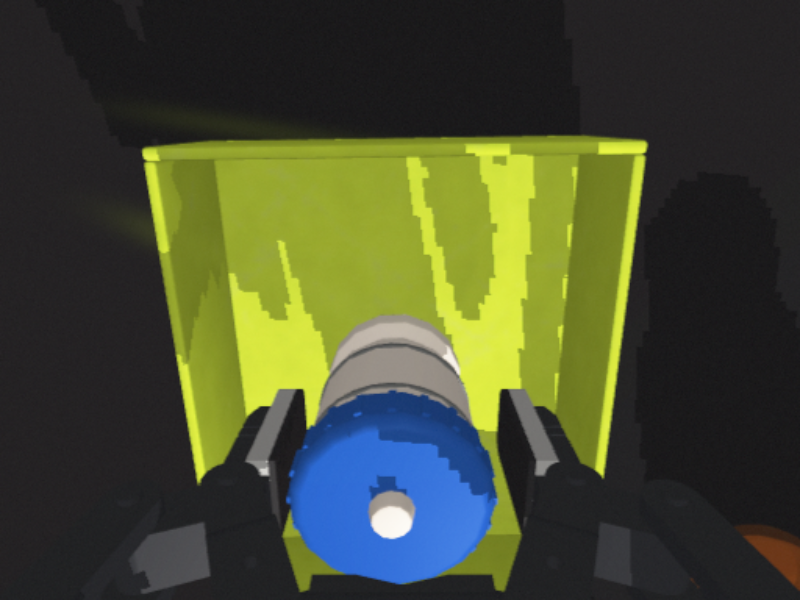

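Call:
{"api": "carry_out", "payload": {"rows": [[[0.42,-0.25,0,0,0],[0.42,0,0,0,0],[0.42,0,0,0,0]]]}}

```text
clock: 20.8
position: [0.4088, 0.3461, 0.0243]
ee_rot: [0.0, 0.999, 0.047, 0.0]
contact_force: [-0.2, 0.6, 0.2]
width: 0.0606
```

Call:
{"api": "carry_out", "payload": {"rows": [[[0.42,0,0,1,0],[0.42,0,0,1.5,0],[0.42,0,0,2,0],[0.42,0,0,3,0],[0.42,0,0,4,0],[0.42,0,0,4,0],[0.42,0,0,3,0],[0.42,-3,-3,0,0],[0.42,-3,-4,0,0],[0.42,0,-4,0,0],[0.42,0,-4,0,0],[0.42,0,0,0,0]]]}}

```text
clock: 22.0
position: [0.348, 0.1925, 0.2101]
ee_rot: [0.001, 0.999, 0.044, 0.0]
contact_force: [0.3, 0.1, -0.2]
width: 0.0607
```

```bash
python3 - <<'E'
from h import *
s=telemetry.get_state(); print(s['clock'],s['position'],s['width'],s['contact_force'])
p=shot('wrist'); t=shot('top'); sc=shot('scene')
cv2.imwrite('pics/w20.png',cv2.resize(cv2.cvtColor(p['image'],cv2.COLOR_RGB2BGR),(800,600)))
cv2.imwrite('pics/t20.png',cv2.resize(cv2.cvtColor(t['image'],cv2.COLOR_RGB2BGR)[130:250,110:310],(800,480),interpolation=cv2.INTER_CUBIC))
cv2.imwrite('pics/s20.png',cv2.resize(cv2.cvtColor(sc['image'],cv2.COLOR_RGB2BGR)[130:290,110:323],(800,600),interpolation=cv2.INTER_CUBIC))
E
```

```text
22.0 [0.34797764 0.19247311 0.2101462 ] 0.060673289242799515 [ 0.33355389  0.07255883 -0.17862995]
```

View pics/w20.png

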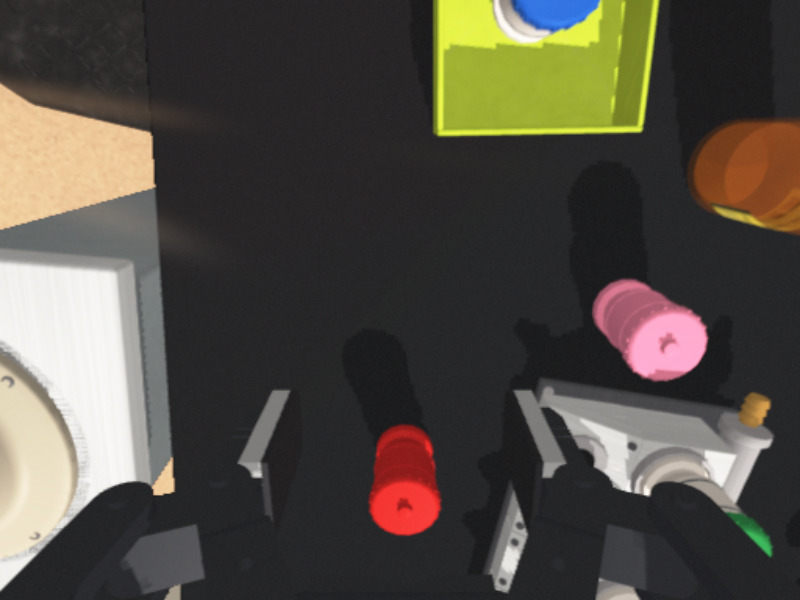

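View pics/t20.png

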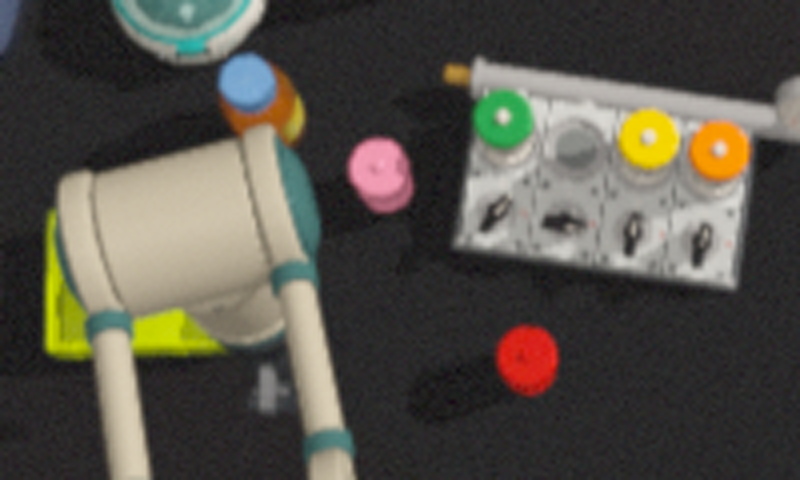

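View pics/s20.png

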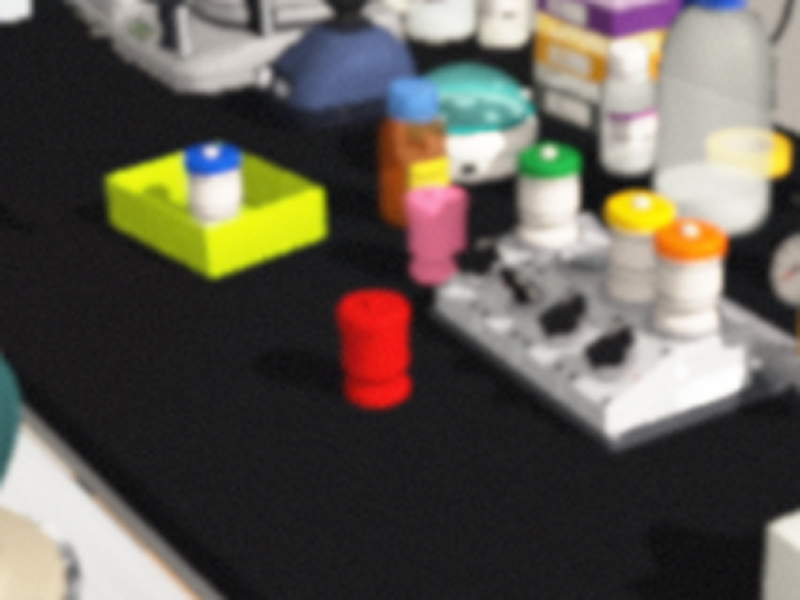

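Call:
{"api": "carry_out", "payload": {"rows": [[[0.42,0,-4,0,0],[0.42,0,-4,0,0],[0.42,0,-4,0,0],[0.42,0,0,0,0],[0.42,0,0,0,0]]]}}

```text
clock: 22.65
position: [0.3496, 0.0766, 0.2095]
ee_rot: [-0.001, 0.999, 0.046, 0.0]
contact_force: [-0.3, 0.2, 0.1]
width: 0.0603
```

```bash
python3 - <<'E'
from h import *
s=telemetry.get_state(); print(s['clock'],s['position'])
p=shot('wrist','w21.png'); t=shot('top','t21.png')
import pickle; pickle.dump({k:p[k] for k in ('image','camera_matrix','eye','attitude')},open('w21.pkl','wb'))
pickle.dump({k:t[k] for k in ('image','camera_matrix','eye','attitude')},open('t21.pkl','wb'))
cv2.imwrite('pics/w21b.png',cv2.resize(cv2.cvtColor(p['image'],cv2.COLOR_RGB2BGR),(800,600)))
cv2.imwrite('pics/t21b.png',cv2.resize(cv2.cvtColor(t['image'],cv2.COLOR_RGB2BGR)[170:230,110:190],(800,600),interpolation=cv2.INTER_CUBIC))
print(proj(p,[.472,.010,.0664]))
for n,(lo,hi) in COL.items():
    try:
        c,st=blob(hsvmask(t,lo,hi,(110,140,310,230) if n!='green' else (215,140,310,200))); print(n,c,st,onz(t,c,.1235).round(4),onz(t,c,.069).round(4))
    except Exception as e: print(n,e)
E
```

```text
22.65 [0.3496157  0.07660332 0.20952243]
[377.8635541  254.44612433]
green [235.02097902 159.46153846] [228 153  15  14 143] [0.5395 0.0625 0.1235] [0.5542 0.0659 0.069 ]
blue [143.96747967 198.18699187] [137 192  14  13 123] [0.3977 0.3312 0.1235] [0.4069 0.345  0.069 ]
yellow [271.63870968 164.50967742] [265 158  15  14 155] [ 0.5313 -0.0524  0.1235] [ 0.5456 -0.0535  0.069 ]
orange [289.27152318 167.45033113] [282 161  16  14 151] [ 0.5257 -0.1077  0.1235] [ 0.5398 -0.1109  0.069 ]
```

View pics/w21b.png

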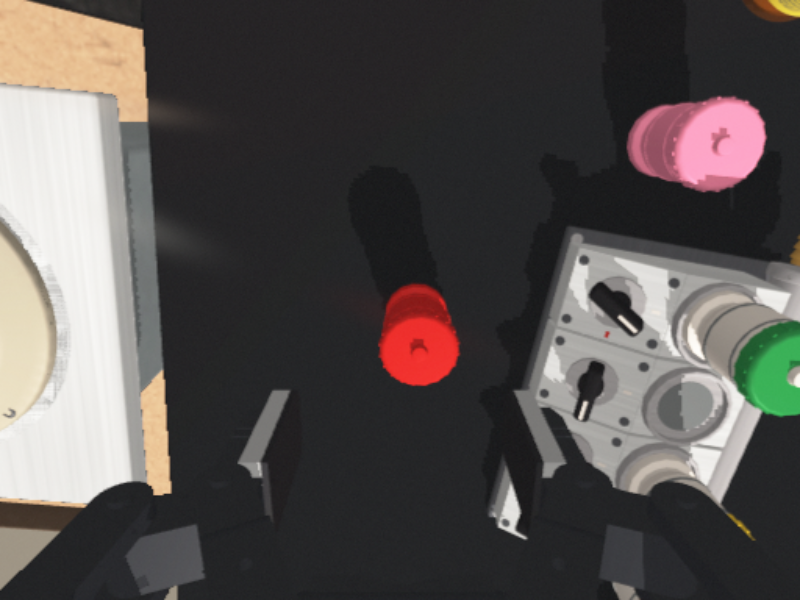

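View pics/t21b.png

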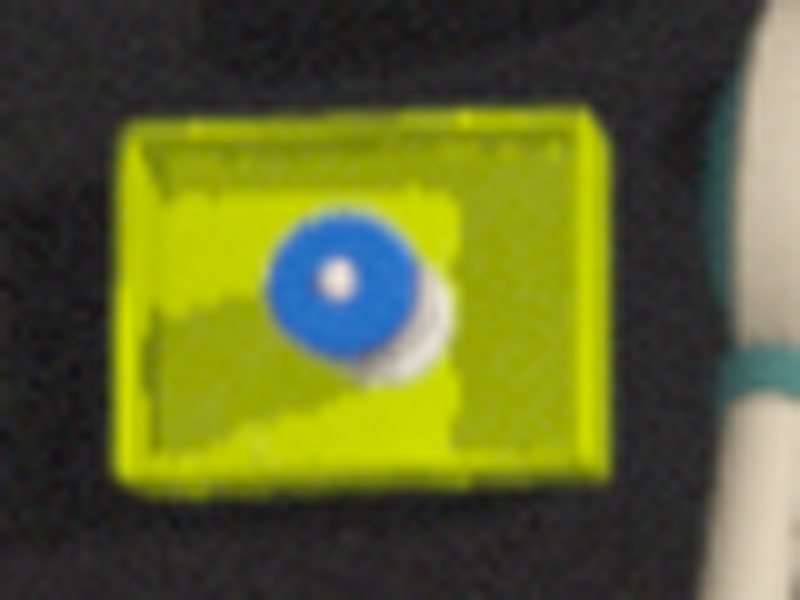

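```bash
python3 - <<'E'
from h import *
import pickle; p=pickle.load(open('w21.pkl','rb'))
cv2.imwrite('pics/w21c.png',cv2.resize(cv2.cvtColor(p['image'],cv2.COLOR_RGB2BGR)[222:276,360:432],(800,600),interpolation=cv2.INTER_CUBIC))
g=cv2.cvtColor(p['image'],cv2.COLOR_RGB2GRAY)
# white pointer line pixels & dark bar
m=np.zeros_like(g); m[230:270,366:390]=(g[230:270,366:390]<55)*255
ys,xs=np.nonzero(m)
n,l,s,c=cv2.connectedComponentsWithStats(m); i=1+np.argmax(s[1:,4]); ys,xs=np.nonzero(l==i)
pts=np.array([onz(p,(x,y),.0664)[:2] for x,y in zip(xs,ys)])
v=np.linalg.svd(pts-pts.mean(0))[2][0]; v*=-np.sign(v[1]); a=np.arctan2(v[1],v[0]); print(len(xs),'bar dir',a,'theta approx',-0.082-a, pts.mean(0))
E
```

```text
361 bar dir -1.6249123527839637 theta approx 1.5429123527839637 [0.4698796  0.01769042]
```

View pics/w21c.png

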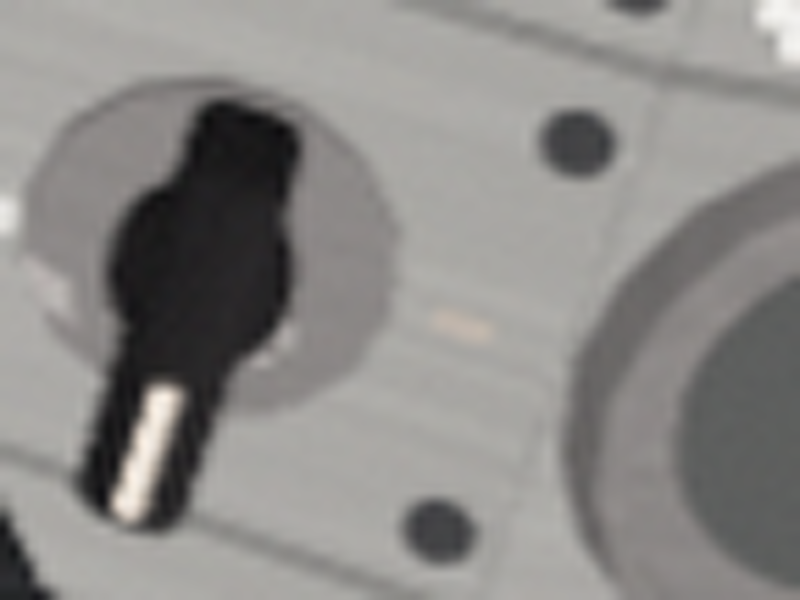

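```bash
python3 - <<'E'
from rig import manip, telemetry
print(telemetry.get_state()['clock']); print(manip.sign_off())
E
```

```text
22.75
the job is handed in; nothing more can be done
None
```

I closed the blue station's valve, then moved its funnel into the lime tray and released it. I handed the job in at 22.75 s; no verdict was reported.

- **Valve:** I turned it clockwise until the moment about the vertical rose to about 0.74 N·m at the stop. The last wrist picture puts the handle at about 1.54 rad, parallel to the row to within about a degree by eye.
- **Funnel:** I lifted it about 53 mm, drew it out towards the robot and lowered it until it touched the tray floor (about 10 N). In the top view it stands upright near (0.407, 0.345), within about 5 mm of the tray's centre. The robot was clear of everything at hand-in.
- **Nudged funnels:** After the valve was turned, the blue funnel's lid sat about 5 mm farther back, slightly tilted on its seat. The gripper probably brushed it during the turn. The grasp straightened it, and it came off upright. The yellow funnel's lid moved about 1 mm (limit 8 mm). The green and orange lids did not measurably move.
- **Not measured at the end:** I did not measure the other three handles or the wipes box, bottle and vial at the end. The handles showed no change in the pictures, and I saw no contact with the others.

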